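# Put the sharpening stones away to dry

## Robot

A 7-joint arm with a two-finger parallel gripper is mounted at the origin on the work surface. World frame = base frame: x ahead of the robot, y to its left, z up, the work surface at z = 0. Lengths are in m, angles in rad, forces in N, time in s.
With the tool pointing down it reaches from about 0.35 to 0.9 m from the base axis. Payload 8.1 kg.
Tool frame: the origin (TCP) lies at the very end of the fingers, on their centre line; the grasp point (between the pads) lies 19 mm behind it; z points along the fingers, y is the line along which they close (so a half turn about z gives the same grasp; the last joint's range is limited). The gripper opens to 92 mm and grips with 3 to 60 N. Pads are 19 mm wide; open, the fingers measure 130 mm over their backs; the gripper's body (75 mm by 190 mm) begins 47 mm behind the grasp point.
Start: joints at [1.002, 0.434, 0.025, 1.573, -0.012, 1.134, -0.075], TCP at [0.281, -0.558, 0.203] pointing down, gripper open.
Joint ranges: [-2.62, 2.62], [-0.44, 2.09], [-1.27, 1.32], [0.08, 2.57], [-1.32, 4.46], [0.12, 2], [-2.74, 2.74]. Speed limits (rad/s): [2.22, 2.22, 3.01, 3.01, 3.14, 3.14, 3.14].

## Interface

Orientations are given as a rotation vector (axis times angle).
In Python, from cell import arm gives the robot as it stands.
- The arm moves only by the tool carry_out, never from a script. Its argument "commands" is a list of rows, each a list of 7 numbers: the opening, from 0 (shut) to 1 (fully open), then the shift along the tool's x, y, z each as a share of 0.025 m, from -1 to 1, then the turn, a rotation vector about the tool's x, y, z each as a share of 0.1 rad, from -1 to 1. A call has 1 to 8 rows; each row shifts and turns the commanded pose from where the row before left it, along the tool's axes as they then stand; what a row does not reach is not made up. A row lasts 1/10 s, in which the tool goes at most 50 mm and 8.59 degrees, less where a joint would pass 70% of its speed; a pose out of reach is approached as far as the arm can. A call with a number of a shift or a turn outside -1 to 1 is refused whole. A call with a gripper value outside its range is refused whole. The fingers move at their own pace and stop on an object; "squeeze" is the grip in N (left out, the last holds). Time passes only in rows, so rows that do not move let the fingers close. It gives the time, the measured TCP pose, the force, the opening and the grip force at its end, in the units of the state.
- arm.observe(): the state, without advancing time (a new reading comes with each control period).
- arm.get_image(name): name is "scene" or "top" or "wrist"; returns a dict with "pixels" (384x512x3 uint8, red, green, blue), "range_z" (384x512 float32, m along the optical axis (not along the pixel's ray), 0 where there is no reading), "mtx" (3x3 intrinsics, pixels), "R" (3x3) and "t" (3): a world point X has camera coordinates R X + t; the wrist camera has in their place "tool_from_camera" (4x4, takes a point from camera to tool coordinates, whose origin is the TCP and whose axes are the flange's). Camera axes: x right, y down, z forward; pixel columns grow to the right and rows downward; lengths in m; the calibration is good to about 2 mm. A picture is of the moment at which its call begins: read the wrist's pose just before it.
- arm.sign_off(): hands the job in; it is judged then, once.
The state is a dict: "clock": time; "joints": joint angles; "dq": joint speeds; "joint_efforts": joint torques, N m; "position": TCP position; "ee_rot": TCP orientation; "force": force on the tool from outside, world axes, zero at the start; "ft_torque": the same for the moment, N m; "width": opening from 0.0 (shut) to 1.0 (fully open); "gripper_force": force on a finger pad.
Only numpy, scipy, OpenCV 4.12 (cv2) and the standard library are available. Lean on these libraries where they do the work, as an engineer would, in place of code of your own. Each camera call takes 0.05 s, during which the arm holds its last target. There are 200 camera calls.

## Task

Put the sharpening stones away: raise the lid of the wooden stone case to a little past upright, about 105 degrees open, let go of it, then stack every stone on the bench flat in the case, lengthwise between its corner blocks, one squarely above the other, coarsest at the bottom (dark grey, then red-brown, then yellow, then white; one may be missing), with exactly one blue drain sheet between each stone and the next. Leave any spare sheet flat on the bench. When the stack is complete, lower the lid to half open, about 45 degrees, so that the stones can dry, and leave the oil bottle, mug and chisel where they are.

Things in the scene. Friction and masses are not known exactly. Their poses are not given: they have to be found in the camera images.
- case_in (a point): centre of the inner floor of the wooden stone case, 8 mm above the bench. Case screwed down, outside 142 x 210 mm, rim 73 mm above the bench. y runs along its length to the hinge end, x across, z up. Inside 194 mm long and 126 mm wide amidships for the fingers; blocks up to the rim in the four corners (beyond 57 mm from the middle along y) narrow it to 72 mm. Full stack 74 mm high
- lid (a joint): angle of the case's lid: 0 closed, 1.57 upright, 2.4 at its stop. A stiff friction hinge holds it at any angle; it takes about 4 N at the handle to move. The hinge runs across the case's width at its +y end
- lid_hinge (a point): middle of the hinge line, on the case's end at rim height. It turns with the lid: x along the hinge; from the hinge the lid board runs 210 mm along this frame's -y, is 142 mm wide and reaches 27 mm along this frame's z; as the lid opens its free end rises and swings over towards the hinge end
- lid_handle (a point): middle of the lid's handle: a round brass bar 10 mm thick, 110 mm long, parallel to the hinge, 255 mm from the hinge line along the lid and 12 mm to its top side, on an arm at each end. Pinched from above across the bar it can be led at any lid angle and turns between the fingers. 40 mm free between bar and lid; with the lid shut 85 mm above the bench
- stone_coarse: coarse stone, dark grey: bench stone, a slab 170 x 58 x 14 mm, 0.34 kg; origin at the centre of its underside, x along its length, y across its 58 mm width, z up through its thickness. None if absent
- stone_medium: medium stone, red-brown: bench stone, a slab 170 x 58 x 14 mm, 0.34 kg; origin at the centre of its underside, x along its length, y across its 58 mm width, z up through its thickness. None if absent
- stone_fine: fine stone, yellow: bench stone, a slab 170 x 58 x 14 mm, 0.34 kg; origin at the centre of its underside, x along its length, y across its 58 mm width, z up through its thickness. None if absent
- stone_polish: polishing stone, white: bench stone, a slab 170 x 58 x 14 mm, 0.34 kg; origin at the centre of its underside, x along its length, y across its 58 mm width, z up through its thickness. None if absent
- sheet1: drain sheet, a stiff blue plastic plate 170 x 58 x 6 mm with fine grooves, 70 g; all three are alike; origin at the centre of its underside, x along its length, y across its width, z up
- sheet2: drain sheet, a stiff blue plastic plate 170 x 58 x 6 mm with fine grooves, 70 g; all three are alike; origin at the centre of its underside, x along its length, y across its width, z up
- sheet3: drain sheet, a stiff blue plastic plate 170 x 58 x 6 mm with fine grooves, 70 g; all three are alike; origin at the centre of its underside, x along its length, y across its width, z up
- oil: bystander: amber oil bottle, 52 mm across, 125 mm tall; origin under its centre
- mug: bystander: blue mug, 76 mm across, 85 mm tall; origin under its centre
- chisel: bystander: chisel lying down, 245 mm long along its x, 29 mm thick; origin at bench height below the middle
Mind the look-alikes: they are no part of the job. What is shaped like the sheet3 but turquoise is not meant. Leave any pink look-alike of the sheet1 alone.

How it is judged:
On the way, in this order (a step that is already met when the one before it is completed fails the run):
1. the lid stands a little past upright (95 to 115 degrees) and has been let go (value of joint lid between 1.66 and 2.01 rad and contact force between lid and the fingers below 0.1 N), for 0.3 s.
2. with the lid still up, all stones present are stacked in the case, finer above coarser, one sheet between each two, released and at rest (horizontal distance between each of stone_coarse, stone_medium, stone_fine, stone_polish and case_in below 0.015 m and angle between the x axis of each of stone_coarse, stone_medium, stone_fine, stone_polish and the y axis of case_in, either way round below 0.15 rad and angle between each of stone_coarse, stone_medium, stone_fine, stone_polish's own z axis and vertical below 0.06 rad and z of any of stone_coarse, stone_medium in the frame of case_in below 0.003 m and z of stone_medium in the frame of stone_coarse between 0.0175 and 0.023 m and z of each of stone_fine, stone_polish in the frame of stone_coarse above 0.0175 m and z of stone_fine in the frame of stone_medium between 0.0175 and 0.023 m and z of stone_polish in the frame of stone_medium above 0.0175 m and z of stone_polish in the frame of stone_fine between 0.0175 and 0.023 m and z of any of stone_fine, stone_medium in the frame of stone_coarse below 0.023 m and z of any of stone_polish, stone_fine in the frame of stone_medium below 0.023 m and ((height (world z) of sheet1 below 0.004 m and angle between sheet1's own z axis and vertical below 0.06 rad) or ((horizontal distance between sheet1 and case_in below 0.015 m and angle between the x axis of sheet1 and the y axis of case_in, either way round below 0.15 rad and angle between sheet1's own z axis and vertical below 0.06 rad) and (z of sheet1 in the frame of stone_polish below -0.002 m or z of sheet1 in the frame of stone_fine below -0.002 m))) and ((height (world z) of sheet2 below 0.004 m and angle between sheet2's own z axis and vertical below 0.06 rad) or ((horizontal distance between sheet2 and case_in below 0.015 m and angle between the x axis of sheet2 and the y axis of case_in, either way round below 0.15 rad and angle between sheet2's own z axis and vertical below 0.06 rad) and (z of sheet2 in the frame of stone_polish below -0.002 m or z of sheet2 in the frame of stone_fine below -0.002 m))) and ((height (world z) of sheet3 below 0.004 m and angle between sheet3's own z axis and vertical below 0.06 rad) or ((horizontal distance between sheet3 and case_in below 0.015 m and angle between the x axis of sheet3 and the y axis of case_in, either way round below 0.15 rad and angle between sheet3's own z axis and vertical below 0.06 rad) and (z of sheet3 in the frame of stone_polish below -0.002 m or z of sheet3 in the frame of stone_fine below -0.002 m))) and value of joint lid above 1.2 rad and contact force between the fingers and anything else below 0.1 N and linear speed of each of stone_coarse, stone_medium, stone_fine, stone_polish, sheet1, sheet2, sheet3 below 0.02 m/s), for 0.3 s.
At the end, for the whole second after the job is handed in: Stones lie flat in the case with centres within 15 mm of its middle and 8 degrees of lengthwise, grey, red-brown, yellow, white from the floor up, one well-placed sheet between each two; spare sheets flat on the bench; all at rest; lid at 36 to 54 degrees (horizontal distance between each of stone_coarse, stone_medium, stone_fine, stone_polish and case_in below 0.015 m and angle between the x axis of each of stone_coarse, stone_medium, stone_fine, stone_polish and the y axis of case_in, either way round below 0.15 rad and angle between each of stone_coarse, stone_medium, stone_fine, stone_polish's own z axis and vertical below 0.06 rad and z of any of stone_coarse, stone_medium in the frame of case_in below 0.003 m and z of stone_medium in the frame of stone_coarse between 0.0175 and 0.023 m and z of each of stone_fine, stone_polish in the frame of stone_coarse above 0.0175 m and z of stone_fine in the frame of stone_medium between 0.0175 and 0.023 m and z of stone_polish in the frame of stone_medium above 0.0175 m and z of stone_polish in the frame of stone_fine between 0.0175 and 0.023 m and z of any of stone_fine, stone_medium in the frame of stone_coarse below 0.023 m and z of any of stone_polish, stone_fine in the frame of stone_medium below 0.023 m and ((height (world z) of sheet1 below 0.004 m and angle between sheet1's own z axis and vertical below 0.06 rad) or ((horizontal distance between sheet1 and case_in below 0.015 m and angle between the x axis of sheet1 and the y axis of case_in, either way round below 0.15 rad and angle between sheet1's own z axis and vertical below 0.06 rad) and (z of sheet1 in the frame of stone_polish below -0.002 m or z of sheet1 in the frame of stone_fine below -0.002 m))) and ((height (world z) of sheet2 below 0.004 m and angle between sheet2's own z axis and vertical below 0.06 rad) or ((horizontal distance between sheet2 and case_in below 0.015 m and angle between the x axis of sheet2 and the y axis of case_in, either way round below 0.15 rad and angle between sheet2's own z axis and vertical below 0.06 rad) and (z of sheet2 in the frame of stone_polish below -0.002 m or z of sheet2 in the frame of stone_fine below -0.002 m))) and ((height (world z) of sheet3 below 0.004 m and angle between sheet3's own z axis and vertical below 0.06 rad) or ((horizontal distance between sheet3 and case_in below 0.015 m and angle between the x axis of sheet3 and the y axis of case_in, either way round below 0.15 rad and angle between sheet3's own z axis and vertical below 0.06 rad) and (z of sheet3 in the frame of stone_polish below -0.002 m or z of sheet3 in the frame of stone_fine below -0.002 m))) and linear speed of each of stone_coarse, stone_medium, stone_fine, stone_polish, sheet1, sheet2, sheet3 below 0.02 m/s and value of joint lid between 0.628 and 0.942 rad and velocity of joint lid below 0.03 rad/s); the robot touches nothing.
It fails at once if the oil is moved more than 3 cm (distance of oil from where it was at the start of the episode above 0.03 m).
It fails at once if the mug is moved more than 3 cm (distance of mug from where it was at the start of the episode above 0.03 m).
It fails at once if the chisel is moved more than 3 cm (distance of chisel from where it was at the start of the episode above 0.03 m).
Of stone_coarse, stone_medium, stone_fine, stone_polish only 3 to 4 are there at a start; the rules pass over those that are not, and their reading is None.
At some moment in a run one of stone_coarse, stone_medium, stone_fine, stone_polish, sheet1, sheet2, sheet3 may be knocked a few centimetres aside while the robot is not near it.
Once in a run the grip may slacken for a moment while it holds something.
It also fails if it takes over 210 s, if anything falls off the work surface, if the arm or the gripper's body presses on something with over 40 N, if the wrist force passes 120 N, or if a joint passes its speed limit or range.

## Working session

There is one attempt and no reset: what is moved stays moved. The work goes in short steps, Python scripts to look and compute and a tool call to move; the robot and the scene stay as the last step left them, time stands still between calls to the robot, and variables do not carry over. Pictures are saved under pics/ and viewed, at most 14 in all, crops included, and the job is handed in when it is done.

Besides the shell and the picture viewer there is one more tool, called after "Emit:" as name(argument=value, ...), one argument or row to a line, values as JSON. carry_out: Moves the arm, as the interface text tells. Shift numbers are shares of 0.025 m and turn numbers shares of 0.1 rad, none past 1 either way. Its arguments: {"type":"object","properties":{"commands":{"type":"array"},"squeeze":{"type":"number"}},"required":["commands"]}

```bash
ls; mkdir -p pics; cat > h.py <<'E'
import numpy as np,cv2
from cell import arm
from scipy.spatial.transform import Rotation as Ro
def save(im,n): cv2.imwrite('pics/'+n,im['pixels'][:,:,::-1])
def cloud(im):
    z=im['range_z'];h,w=z.shape;v,u=np.mgrid[:h,:w]
    K=im['mtx'];p=np.stack([(u-K[0,2])/K[0,0]*z,(v-K[1,2])/K[1,1]*z,z],-1)
    return (p-im['t'])@im['R']
E
python3 - <<'E'
from h import *
o=arm.observe();print({k:np.round(v,3) for k,v in o.items()})
for n in('top','scene'):
    im=arm.get_image(n);save(im,n+'0.png');np.save(n+'0.npy',im,allow_pickle=True)
    print(n,im['mtx'].tolist(),im['R'].round(3).tolist(),im['t'].round(3).tolist(),'C',(-im['R'].T@im['t']).round(3))
E
```

```text
pics
{'clock': np.float64(0.0), 'joints': array([ 1.002,  0.435,  0.025,  1.574, -0.012,  1.134, -0.075]), 'dq': array([-0.002,  0.001, -0.   ,  0.003, -0.001,  0.001, -0.   ]), 'joint_efforts': array([ 2.0000e-03, -6.6785e+01,  9.8600e-01, -3.1446e+01, -6.0000e-02,
        4.3000e-02,  0.0000e+00]), 'position': array([ 0.28 , -0.558,  0.202]), 'ee_rot': array([-3.055e+00, -7.250e-01,  1.000e-03]), 'force': array([-0.619, -0.729,  0.659]), 'ft_torque': array([-0.036, -0.026,  0.029]), 'gripper_force': np.float64(0.0), 'width': np.float64(1.001)}
top [[358.60230999016824, 0.0, 255.1539396347167], [0.0, 358.60230999016824, 189.94585692741921], [0.0, 0.0, 1.0]] [[-0.026, -0.999, -0.029], [-0.984, 0.03, -0.173], [0.174, 0.024, -0.985]] [0.021, 0.548, 1.23] C [ 0.327 -0.026  1.307]
scene [[450.21864214740134, 0.0, 254.3685588305796], [0.0, 450.21864214740134, 193.44511122232092], [0.0, 0.0, 1.0]] [[-0.269, 0.963, -0.022], [0.688, 0.177, -0.704], [-0.674, -0.205, -0.71]] [0.153, -0.282, 1.892] C [1.51  0.29  1.148]
```

View pics/top0.png

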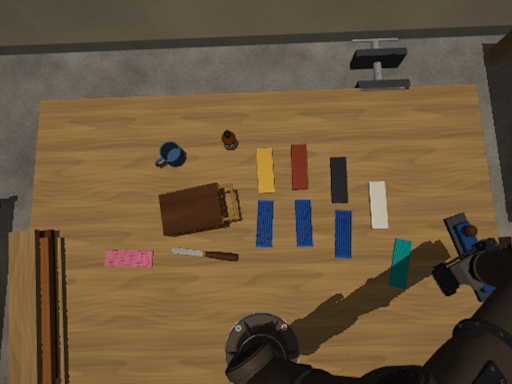

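View pics/scene0.png

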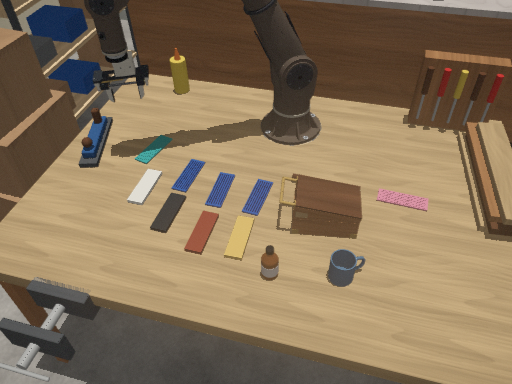

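The top view shows dark grey at (339,180), red at (299,167), yellow at (265,170) and white at (378,205). The blue sheets are at (265,223), (303,223) and (343,233), and the case is at (193,210) with its handle at (230,203).
What could be confused:
- **Sheets:** turquoise (400,263) and pink (129,258) are decoys.
- **White stone:** nothing else looks like it.
- **Yellow stone:** the yellow bottle at scene (180,75) is not a slab.
- **Red stone:** the case lid is brown but is not a slab on the bench.
- **Dark grey stone:** the plane at (470,245) and the vice are not stones.

All four stones are there, so all three sheets are needed.

```bash
cat >> h.py <<'E'
def ray(im,uv,z):
    K=im['mtx'];R=im['R'];C=-R.T@im['t']
    d=np.stack([(uv[...,0]-K[0,2])/K[0,0],(uv[...,1]-K[1,2])/K[1,1],np.ones(uv.shape[:-1])],-1)@R
    return C+d*((z-C[2])/d[...,2])[...,None]
RNG={'coarse':((0,0,15),(180,110,62),.014),'medium':((0,110,60),(8,255,255),.014),'fine':((18,120,120),(28,255,255),.014),'polish':((0,0,150),(180,60,255),.014),'sheet':((108,150,70),(122,255,255),.006),'turq':((82,150,60),(98,255,255),.006)}
def find(im,roi=None):
    hsv=cv2.cvtColor(im['pixels'],cv2.COLOR_RGB2HSV);out=[]
    for n,(a,b,z) in RNG.items():
        m=cv2.inRange(hsv,a,b)
        m=cv2.morphologyEx(m,cv2.MORPH_CLOSE,np.ones((3,3)))
        for c in cv2.findContours(m,0,1)[0]:
            if cv2.contourArea(c)<300:continue
            P=ray(im,c[:,0].astype(float),z)[:,:2]
            (cx,cy),(w,h),a2=cv2.minAreaRect((P*1000).astype(np.float32))
            if w<h: w,h,a2=h,w,a2+90
            if 140<w<200 and 40<h<75: 
                M=np.zeros(m.shape,np.uint8);cv2.drawContours(M,[c],-1,1,-1)
                v,u=np.nonzero(M);g=ray(im,np.stack([u,v],-1).astype(float),z).mean(0)
                out.append((n,round(cx),round(cy),round(w),round(h),round((a2+90)%180-90,1),g[:2].round(4),c[:,0].mean(0).round()))
    return out
E
python3 - <<'E'
from h import *
for n in('top','scene'):
    im=np.load(n+'0.npy',allow_pickle=True).item()
    print(n);[print(*o) for o in find(im)]
im=np.load('top0.npy',allow_pickle=True).item()
P=cloud(im)
for z0,z1 in((.09,.13),(.07,.088)):
  m=((P[...,2]>z0)&(P[...,2]<z1)&(im['range_z']>0)).astype(np.uint8);m[:180]=0;m[245:]=0;m[:,:150]=0;m[:,250:]=0
  for c in cv2.findContours(m,0,1)[0]:
    if cv2.contourArea(c)<30:continue
    v,u=np.nonzero(cv2.drawContours(np.zeros_like(m),[c],-1,1,-1)*m)
    Q=P[v,u];r=cv2.minAreaRect((Q[:,:2]*1000).astype(np.float32));print(z0,len(v),r,Q.mean(0).round(4),np.median(Q[:,2]))
I=im['pixels'][170:260,140:420];cv2.imwrite('pics/crop.png',cv2.resize(I,None,fx=2.8,fy=2.8,interpolation=2)[:,:,::-1])
E
```

```text
top
coarse 585 -299 168 57 -1.3 [ 0.5831 -0.2987] [338. 180.]
medium 637 -157 167 55 -0.7 [ 0.6372 -0.1569] [299. 167.]
polish 489 -435 171 56 -0.7 [ 0.487  -0.4354] [378. 205.]
sheet 389 -302 166 53 -4.1 [ 0.3867 -0.3029] [343. 234.]
sheet 433 -23 164 54 -3.7 [ 0.4322 -0.0231] [264. 224.]
sheet 432 -163 164 54 0.4 [ 0.4313 -0.1635] [303. 223.]
scene
medium 642 -158 168 55 -0.6 [ 0.6452 -0.1586] [201. 231.]
fine 637 -32 176 58 2.2 [ 0.6406 -0.0309] [239. 238.]
polish 1061 -604 181 52 61.7 [ 1.0546 -0.595 ] [  9. 308.]
polish 490 -438 171 59 -0.7 [ 0.4933 -0.4375] [144. 185.]
0.09 2043 ((479.13848876953125, 236.49871826171875), (142.90830993652344, 186.93276977539062), 8.726153373718262) [0.4764 0.2423 0.1149] 0.11484967587570116
0.09 114 ((496.9159240722656, 103.26187896728516), (141.60606384277344, 48.38079833984375), 3.7075328826904297) [0.4973 0.1133 0.1238] 0.12603673876619842
```

View pics/crop.png

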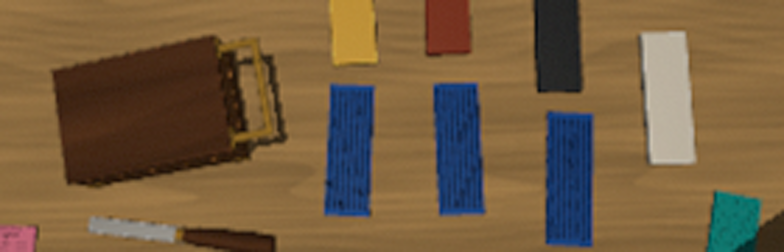

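The crop shows the three blue sheets clear of the bench, the white stone, and the case with a brass handle bar at top-view (233,203). The lid looks slightly ajar, so I'll fit it.

```bash
python3 - <<'E'
from h import *
im=np.load('top0.npy',allow_pickle=True).item()
P=cloud(im);hsv=cv2.cvtColor(im['pixels'],cv2.COLOR_RGB2HSV)
b=P[300:330,100:200].reshape(-1,3);print('bench z',np.median(b[:,2]))
m=np.zeros(hsv.shape[:2],bool);m[195:225,168:210]=1
Q=P[m];A=np.c_[Q[:,:2],np.ones(len(Q))];s=np.linalg.lstsq(A,Q[:,2],rcond=None)[0];print('lid plane',s,'tilt deg',np.degrees(np.arctan(np.hypot(*s[:2]))),'dir',np.degrees(np.arctan2(s[1],s[0])))
g=np.zeros_like(m);g[175:230,215:245]=1
y=cv2.inRange(hsv,(15,100,60),(30,255,255)).astype(bool)&g
v,u=np.nonzero(y)
for i in range(len(v)):
  if u[i]>=230: print((u[i],v[i]),P[v[i],u[i]].round(3),end=' ')
for nm,(x0,x1,y0,y1) in {'fine':(250,280,140,200)}.items():
  print(); print(hsv[170,265],hsv[150,262])
for n in('top','scene'):
  im=np.load(n+'0.npy',allow_pickle=True).item();hsv=cv2.cvtColor(im['pixels'],cv2.COLOR_RGB2HSV)
  pts=[(264,170)] if n=='top' else [(239,238),(168,212),(258,197),(220,190),(188,175)]
  print([hsv[b,a].tolist() for a,b in pts])
E
```

```text
bench z 0.0007413197105583626
lid plane [-0.66725865 -0.74537743  0.61115355] tilt deg 45.011763906700104 dir -131.8347668895489
(np.int64(230), np.int64(175)) [0.616 0.099 0.002] (np.int64(231), np.int64(175)) [0.617 0.096 0.   ] (np.int64(232), np.int64(175)) [ 0.618  0.092 -0.005] (np.int64(233), np.int64(175)) [ 0.617  0.088 -0.001] (np.int64(234), np.int64(175)) [0.616 0.084 0.002] (np.int64(235), np.int64(175)) [ 0.617  0.081 -0.005] (np.int64(236), np.int64(175)) [ 0.616  0.077 -0.001] (np.int64(237), np.int64(175)) [0.615 0.073 0.004] (np.int64(238), np.int64(175)) [0.615 0.069 0.004] (np.int64(239), np.int64(175)) [ 0.616  0.066 -0.001] (np.int64(240), np.int64(175)) [ 0.616  0.062 -0.003] (np.int64(241), np.int64(175)) [ 0.617  0.059 -0.007] (np.int64(242), np.int64(175)) [0.615 0.054 0.001] (np.int64(243), np.int64(175)) [0.614 0.05  0.006] (np.int64(244), np.int64(175)) [0.615 0.047 0.001] (np.int64(230), np.int64(176)) [0.613 0.099 0.001] (np.int64(231), np.int64(176)) [0.612 0.095 0.003] (np.int64(232), np.int64(176)) [0.612 0.092 0.002] (np.int64(233), np.int64(176)) [
[... 28228 characters left out ...]
(np.int64(234), np.int64(229)) [0.415 0.087 0.001] (np.int64(235), np.int64(229)) [ 0.415  0.084 -0.   ] (np.int64(236), np.int64(229)) [0.415 0.08  0.001] (np.int64(237), np.int64(229)) [0.415 0.077 0.001] (np.int64(238), np.int64(229)) [0.415 0.073 0.006] (np.int64(239), np.int64(229)) [0.415 0.069 0.002] (np.int64(240), np.int64(229)) [ 0.415  0.066 -0.   ] (np.int64(241), np.int64(229)) [0.415 0.062 0.002] (np.int64(242), np.int64(229)) [ 0.415  0.058 -0.   ] (np.int64(243), np.int64(229)) [0.414 0.055 0.001] (np.int64(244), np.int64(229)) [ 0.415  0.051 -0.003] 
[ 20 183 187] [ 20 185 183]
[[20, 180, 188]]
[[21, 122, 218], [19, 37, 75], [111, 131, 160], [112, 136, 150], [112, 139, 125]]
```

```bash
python3 - <<'E'
from h import *
im=np.load('top0.npy',allow_pickle=True).item()
P=cloud(im)
m=np.zeros(P.shape[:2],bool);m[190:232,164:216]=1
Q=P[m];Q=Q[(Q[:,2]>.09)&(Q[:,2]<.16)]
for _ in range(3):
  A=np.c_[Q[:,:2],np.ones(len(Q))];s=np.linalg.lstsq(A,Q[:,2],rcond=None)[0];r=Q[:,2]-A@s;Q=Q[abs(r)<.004]
print('lid plane',s,len(Q),'tilt deg',np.degrees(np.arctan(np.hypot(*s[:2]))),'downdir',np.degrees(np.arctan2(-s[1],-s[0])))
# lid silhouette
hh=P[...,2]-(P[...,:2]@s[:2]+s[2])
M=((abs(hh)<.006)&(P[...,2]>.09)).astype(np.uint8);M[:178]=0;M[245:]=0;M[:,:150]=0;M[:,226:]=0
q=P[M>0];print('lid rect',cv2.minAreaRect((q[:,:2]*1000).astype(np.float32)))
v,u=np.mgrid[:384,:512]
g=(P[...,2]>.12)&(P[...,2]<.15)&(u>=228)&(u<245)&(v>175)&(v<235)
b=P[g];b=b[b[:,1]<.086]
# bar: line fit y=a x+c robust
for _ in range(4):
  p=np.polyfit(b[:,0],b[:,1],1);b=b[abs(b[:,1]-np.polyval(p,b[:,0]))<.007]
print('bar',p,'angle',np.degrees(np.arctan(p[0])),b[:,0].min(),b[:,0].max(),b.mean(0),np.percentile(b[:,2],80))
E
```

```text
lid plane [ 0.0238834  -0.17241263  0.14557929] 1874 tilt deg 9.873923197325508 downdir 97.88668827390681
lid rect ((481.166748046875, 223.83685302734375), (142.5713348388672, 210.69175720214844), 8.47495174407959)
bar [0.11986144 0.01650804] angle 6.834947337263568 0.4427114954001147 0.5598757826894031 [0.49813413 0.07621511 0.13305252] 0.13535670212704254
```

```bash
cat >> h.py <<'E'
def pose():
    o=arm.observe();R=Ro.from_rotvec(o['ee_rot']).as_matrix()
    return o,np.array(o['position']),R
def plan(yaw,*wps,start=None,vmax=.95):
    """turn to yaw (deg), straightening the tool, then through wps"""
    o,p,R=pose();p=p if start is None else np.array(start)
    y=np.radians(yaw);G=np.array([[np.cos(y),np.sin(y),0],[np.sin(y),-np.cos(y),0],[0,0,-1]])
    t=Ro.from_matrix(R.T@G).as_rotvec()/.1;n=max(1,int(np.ceil(abs(t).max()/.98-1e-3)))
    print('now',p.round(4),'yaw',np.degrees(np.arctan2(R[1,0],R[0,0])).round(1),'tilt',np.degrees(np.arccos(-R[2,2])).round(2),'clk',round(float(o['clock']),1),'w',round(float(o['width']),3))
    print('turn x%d'%n,(t/n).round(3).tolist())
    for w in wps:
        d=G.T@(np.array(w)-p)/.025;n=max(1,int(np.ceil(abs(d).max()/vmax-1e-3)));print('go',np.round(w,3),'x%d'%n,(d/n).round(3).tolist());p=np.array(w)
E
python3 - <<'E'
from h import *
plan(8.3,(.33,-.45,.25),(.502,.0755,.22))
E
```

```text
now [ 0.2804 -0.558   0.202 ] yaw 26.7 tilt 0.08 clk 0.1 w 0.999
turn x4 [-0.003, 0.001, 0.802]
go [ 0.33 -0.45  0.25] x5 [0.517, -0.798, -0.384]
go [0.502 0.076 0.22 ] x21 [0.469, -0.943, 0.057]
```

Emit:
carry_out(
  commands=[
    [0.4, 0, 0, -0.5, 0, 0, 0.8],
    [0.4, 0, 0, -0.5, 0, 0, 0.8],
    [0.4, 0, 0, -0.5, 0, 0, 0.8],
    [0.4, 0, 0, -0.4, 0, 0, 0.8],
    [0.4, 0.5, -0.8, 0, 0, 0, 0],
    [0.4, 0.5, -0.8, 0, 0, 0, 0],
    [0.4, 0.5, -0.8, 0, 0, 0, 0],
    [0.4, 0.5, -0.8, 0, 0, 0, 0],
  ],
)

```text
clock: 0.9
position: [0.3187, -0.4709, 0.2498]
ee_rot: [-3.133, -0.228, 0.001]
force: [0.6, 0.2, -0.3]
width: 0.407
gripper_force: 0.0
```

Emit:
carry_out(
  commands=[
    [0.4, 0.5, -0.8, 0, 0, 0, 0],
    [0.4, 0.47, -0.94, 0, 0, 0, 0],
    [0.4, 0.47, -0.94, 0, 0, 0, 0],
    [0.4, 0.47, -0.94, 0, 0, 0, 0],
    [0.4, 0.47, -0.94, 0, 0, 0, 0],
    [0.4, 0.47, -0.94, 0, 0, 0, 0],
    [0.4, 0.47, -0.94, 0, 0, 0, 0],
    [0.4, 0.47, -0.94, 0, 0, 0, 0],
  ],
)

```text
clock: 1.7
position: [0.3855, -0.2746, 0.25]
ee_rot: [-3.133, -0.229, 0.001]
force: [0.4, -0.0, -0.1]
width: 0.405
gripper_force: 0.0
```

Emit:
carry_out(
  commands=[
    [0.4, 0.47, -0.94, 0, 0, 0, 0],
    [0.4, 0.47, -0.94, 0, 0, 0, 0],
    [0.4, 0.47, -0.94, 0, 0, 0, 0],
    [0.4, 0.47, -0.94, 0, 0, 0, 0],
    [0.4, 0.47, -0.94, 0.3, 0, 0, 0],
    [0.4, 0.47, -0.94, 0.3, 0, 0, 0],
    [0.4, 0.47, -0.94, 0.3, 0, 0, 0],
  ],
)

```text
clock: 2.4
position: [0.443, -0.1, 0.2273]
ee_rot: [3.133, 0.229, -0.0]
force: [-0.2, -0.0, -0.2]
width: 0.404
gripper_force: 0.0
```

Emit:
carry_out(
  commands=[
    [0.4, 0.47, -0.94, 0, 0, 0, 0],
    [0.4, 0.47, -0.94, 0, 0, 0, 0],
    [0.4, 0.47, -0.94, 0, 0, 0, 0],
    [0.4, 0.47, -0.94, 0, 0, 0, 0],
    [0.4, 0.47, -0.94, 0, 0, 0, 0],
    [0.4, 0.47, -0.94, 0, 0, 0, 0],
    [0.4, 0.47, -0.94, 0, 0, 0, 0],
    [0.4, 0, 0, 0, 0, 0, 0],
  ],
)

```text
clock: 3.2
position: [0.5008, 0.0776, 0.2275]
ee_rot: [-3.131, -0.236, 0.0]
force: [-0.9, -0.6, -0.3]
width: 0.397
gripper_force: 0.0
```

```bash
cat >> h.py <<'E'
def wrist(n=None):
    o,p,R=pose();im=arm.get_image('wrist');T=im['tool_from_camera']
    Rc=R@T[:3,:3];tc=R@T[:3,3]+p  # world from camera
    im['R']=Rc.T;im['t']=-Rc.T@tc
    if n: save(im,n)
    return im
E
python3 - <<'E'
from h import *
im=wrist('w1.png');np.save('w1.npy',im,allow_pickle=True)
print(im['tool_from_camera'].round(3).tolist())
P=cloud(im);b=P[(im['range_z']>0)&(P[...,2]>.115)&(P[...,2]<.145)&(P[...,1]<.095)&(P[...,1]>.05)]
for _ in range(4):
  p=np.polyfit(b[:,0],b[:,1],1);b=b[abs(b[:,1]-np.polyval(p,b[:,0]))<.007]
print('bar',p,np.degrees(np.arctan(p[0])),b.min(0),b.max(0),'at.502:',np.polyval(p,.502),np.percentile(b[:,2],[20,50,90]))
plan(8.3,(.502,.0755,.22),(.502,.0755,.114))
E
```

```text
[[0.001, -0.961, -0.277, 0.074], [1.0, 0.001, 0.001, -0.001], [-0.0, -0.277, 0.961, -0.181], [0.0, 0.0, 0.0, 1.0]]
bar [0.13189912 0.01363108] 7.513889322392593 [0.44447859 0.0692299  0.12520333] [0.56214666 0.09316895 0.13452059] at.502: 0.07984444245837663 [0.13116198 0.13229077 0.13350325]
now [0.5003 0.0754 0.2273] yaw 8.5 tilt 0.06 clk 3.2 w 0.4
turn x1 [-0.006, 0.008, 0.041]
go [0.502 0.076 0.22 ] x1 [0.067, 0.005, 0.292]
go [0.502 0.076 0.114] x5 [0.0, 0.0, 0.848]
```

View pics/w1.png

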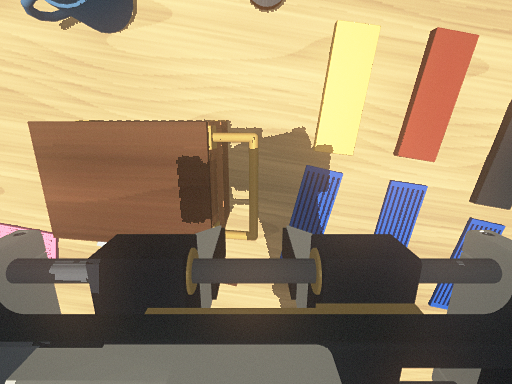

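The wrist view shows the bar at (254,190), centred between the finger tips at (210..300, 250), so I'll descend and pinch.

Emit:
carry_out(
  commands=[
    [0.4, 0, 0, 0.9, 0, 0, 0],
    [0.4, 0.05, 0, 0.9, 0, 0, 0],
    [0.4, 0, 0, 0.9, 0, 0, 0],
    [0.4, 0, 0, 0.9, 0, 0, 0],
    [0.4, 0, 0, 0.9, 0, 0, 0],
    [0, 0, 0, 0, 0, 0, 0],
    [0, 0, 0, 0, 0, 0, 0],
    [0, 0, 0, 0, 0, 0, 0],
  ],
  squeeze=20,
)

```text
clock: 4.05
position: [0.5025, 0.0736, 0.1164]
ee_rot: [3.133, 0.228, 0.003]
force: [-0.5, 0.1, 1.0]
width: 0.19
gripper_force: 0.0
```

Emit:
carry_out(
  commands=[
    [0, 0, 0, 0, 0, 0, 0],
    [0, 0, 0, 0, 0, 0, 0],
  ],
)

```text
clock: 4.25
position: [0.5023, 0.0739, 0.1161]
ee_rot: [3.133, 0.229, 0.002]
force: [0.3, 0.9, 0.0]
width: 0.026
gripper_force: 0.0
```

```bash
python3 - <<'E'
from h import *
o,p,R=pose();print(p,o['force'],o['width'],o['gripper_force'])
# arc: radius from hinge, tool-y shift = -case y, tool z = -world z
r=.2553;a0=np.radians(9.9+2.7);a1=np.radians(105+2.7)
n=24;A=np.linspace(a0,a1,n+1)
dy=np.diff(-r*np.cos(A));dz=np.diff(r*np.sin(A))
for i in range(n): print([round(-dy[i]/.025,2),round(-dz[i]/.025,2)],end=' ')
E
```

```text
[0.5022536  0.07387119 0.11607681] [0.28395329 0.94965611 0.01840096] 0.02613318080568487 0.0
[np.float64(-0.18), np.float64(-0.68)] [np.float64(-0.22), np.float64(-0.67)] [np.float64(-0.27), np.float64(-0.65)] [np.float64(-0.31), np.float64(-0.63)] [np.float64(-0.36), np.float64(-0.61)] [np.float64(-0.4), np.float64(-0.58)] [np.float64(-0.44), np.float64(-0.55)] [np.float64(-0.48), np.float64(-0.52)] [np.float64(-0.51), np.float64(-0.49)] [np.float64(-0.54), np.float64(-0.45)] [np.float64(-0.57), np.float64(-0.41)] [np.float64(-0.6), np.float64(-0.37)] [np.float64(-0.62), np.float64(-0.33)] [np.float64(-0.65), np.float64(-0.29)] [np.float64(-0.66), np.float64(-0.24)] [np.float64(-0.68), np.float64(-0.19)] [np.float64(-0.69), np.float64(-0.15)] [np.float64(-0.7), np.float64(-0.1)] [np.float64(-0.7), np.float64(-0.05)] [np.float64(-0.71), np.float64(-0.0)] [np.float64(-0.7), np.float64(0.05)] [np.float64(-0.7), np.float64(0.1)] [np.float64(-0.69), np.float64(0.14)] [np.float64(-0.68), np.float64(0.19)]
```

```bash
python3 - <<'E'
from h import *
im=wrist('w2.png');P=cloud(im)
o,p,R=pose();print(p,o['width'])
K=im['mtx']
for X in ((.502,.0755,.13),(.502,.0755,.116),tuple(p)):
    c=im['R']@np.array(X)+im['t'];print(X,(K@c/c[2])[:2])
E
```

```text
[0.50211316 0.0738785  0.11587833] 0.007893057102794619
(0.502, 0.0755, 0.13) [252.06410104 233.99014848]
(0.502, 0.0755, 0.116) [252.14727113 226.18112441]
(np.float64(0.5021131607694067), np.float64(0.07387850167711547), np.float64(0.11587832853404956)) [254.36274208 226.27701216]
```

View pics/w2.png

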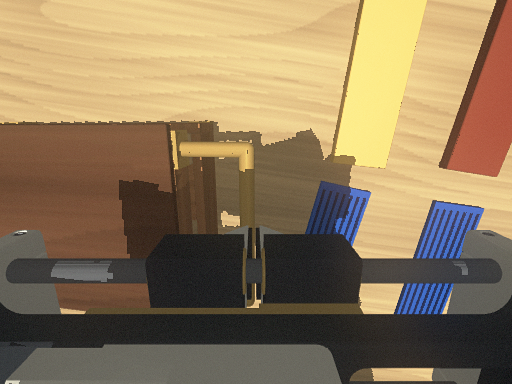

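```bash
python3 - <<'E'
from h import *
im=wrist();P=cloud(im);t=arm.get_image('top');Q=cloud(t)
for v in (150,160,170,180,190,200,210,220,228): print(v,[P[v,u].round(3).tolist() for u in (240,247,252)])
o=arm.observe();print(o['width'],o['force'],o['clock'])
cv2.imwrite('pics/t2.png',cv2.resize(t['pixels'][160:260,150:300],None,fx=4,fy=4)[:,:,::-1])
E
```

```text
150 [[0.557, 0.091, 0.132], [0.558, 0.087, 0.133], [0.558, 0.084, 0.132]]
160 [[0.551, 0.09, 0.131], [0.552, 0.086, 0.132], [0.552, 0.083, 0.131]]
170 [[0.545, 0.089, 0.131], [0.546, 0.085, 0.133], [0.546, 0.082, 0.132]]
180 [[0.538, 0.089, 0.132], [0.539, 0.084, 0.133], [0.539, 0.081, 0.131]]
190 [[0.531, 0.088, 0.13], [0.533, 0.083, 0.134], [0.533, 0.08, 0.131]]
200 [[0.525, 0.087, 0.131], [0.526, 0.082, 0.133], [0.526, 0.079, 0.132]]
210 [[0.518, 0.086, 0.131], [0.519, 0.081, 0.133], [0.519, 0.078, 0.131]]
220 [[0.511, 0.085, 0.13], [0.513, 0.08, 0.133], [0.513, 0.077, 0.132]]
228 [[0.511, 0.084, 0.144], [0.512, 0.08, 0.145], [0.51, 0.077, 0.14]]
0.007505304550084726 [-0.60978291  0.66602427  0.90553939] 4.4
```

View pics/t2.png

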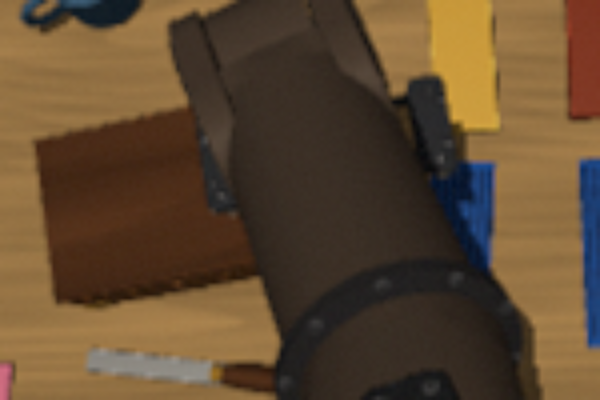

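```bash
python3 - <<'E'
from h import *
im=np.load('w1.npy',allow_pickle=True).item()
z=im['range_z'];K=im['mtx'];T=im['tool_from_camera'];print(K[0,0])
v,u=np.mgrid[:384,:512]
p=np.stack([(u-K[0,2])/K[0,0]*z,(v-K[1,2])/K[1,1]*z,z],-1)@T[:3,:3].T+T[:3,3]
for c in (205,215,221,226,285,290,296,305): print(c,[(r,(p[r,c]*1000).round().astype(int).tolist()) for r in range(222,300,8)])
E
```

```text
266.6648915200515
205 [(222, [-33, -54, 93]), (230, [10, -30, -31]), (238, [10, -28, -43]), (246, [10, -27, -52]), (254, [11, -25, -62]), (262, [30, -17, -104]), (270, [28, -16, -106]), (278, [26, -16, -106]), (286, [6, -21, -82]), (294, [3, -21, -84])]
215 [(222, [-39, -45, 108]), (230, [10, -24, -30]), (238, [10, -22, -43]), (246, [9, -21, -51]), (254, [9, -20, -58]), (262, [30, -13, -104]), (270, [28, -13, -106]), (278, [26, -13, -106]), (286, [-2, -19, -70]), (294, [-8, -20, -69])]
221 [(222, [-58, -44, 156]), (230, [9, -21, -27]), (238, [9, -20, -39]), (246, [6, -19, -44]), (254, [1, -19, -45]), (262, [30, -11, -104]), (270, [29, -11, -107]), (278, [26, -11, -107]), (286, [-207, -58, 229]), (294, [-224, -58, 229])]
226 [(222, [-65, -40, 175]), (230, [-48, -32, 105]), (238, [-57, -32, 103]), (246, [-129, -47, 228]), (254, [-144, -47, 228]), (262, [30, -10, -105]), (270, [29, -9, -107]), (278, [26, -10, -107]), (286, [-207, -49, 228]), (294, [-223, -49, 228])]
285 [(222, [-86, 51, 227]), (230, [8, 19, -27]), (238, [9, 18, -40]), (246, [4, 18, -39]), (254, [-1, 18, -40]), (262, [30, 10, -104]), (270, [28, 9, -105]), (278, [26, 9, -106]), (286, [-207, 55, 228]), (294, [-223, 56, 228])]
290 [(222, [-84, 59, 224]), (230, [10, 21, -31]), (238, [10, 20, -43]), (246, [9, 19, -49]), (254, [9, 18, -59]), (262, [30, 11, -104]), (270, [29, 11, -107]), (278, [26, 11, -107]), (286, [-6, 18, -64]), (294, [-10, 18, -65])]
296 [(222, [-84, 69, 223]), (230, [11, 25, -32]), (238, [10, 23, -43]), (246, [11, 22, -53]), (254, [11, 20, -62]), (262, [31, 13, -105]), (270, [28, 13, -106]), (278, [26, 13, -107]), (286, [-3, 20, -69]), (294, [-7, 20, -69])]
305 [(222, [-83, 83, 220]), (230, [-98, 84, 223]), (238, [10, 28, -43]), (246, [11, 26, -53]), (254, [74, -1, -181]), (262, [31, 16, -105]), (270, [29, 16, -106]), (278, [26, 16, -106]), (286, [10, 20, -88]), (294, [7, 20, -89])]
```

The depth image puts the real fingertips about 26 mm behind the reported TCP (front edge at row 227). The fingers therefore closed above the bar. I'll open, go 26 mm lower and try again.

Emit:
carry_out(
  commands=[
    [0.4, 0, -0.14, 0, 0, 0, 0],
    [0.4, 0, 0, 0, 0, 0, 0],
    [0.4, 0, 0, 0, 0, 0, 0],
    [0.4, 0, 0, 0, 0, 0, 0],
    [0.4, 0, 0, 0, 0, 0, 0],
    [0.4, 0, 0, 0.55, 0, 0, 0],
    [0.4, 0, 0, 0.55, 0, 0, 0],
    [0.4, 0, 0, 0, 0, 0, 0],
  ],
)

```text
clock: 5.2
position: [0.5001, 0.0769, 0.0863]
ee_rot: [3.133, 0.229, -0.004]
force: [0.7, -0.1, -0.1]
width: 0.397
gripper_force: 0.0
```

Emit:
carry_out(
  commands=[
    [0, 0, 0, 0, 0, 0, 0],
    [0, 0, 0, 0, 0, 0, 0],
    [0, 0, 0, 0, 0, 0, 0],
    [0, 0, 0, 0, 0, 0, 0],
    [0, 0, 0, 0, 0, 0, 0],
    [0, 0, 0, 0, 0, 0, 0],
  ],
)

```text
clock: 5.8
position: [0.5015, 0.0783, 0.0881]
ee_rot: [-3.132, -0.23, -0.001]
force: [0.2, 3.8, -0.4]
width: 0.1
gripper_force: 20.0
```

Gripped (9 mm wide, 20 N). Now leading the lid along its arc.

Emit:
carry_out(
  commands=[
    [0, 0, -0.18, -0.68, 0, 0, 0],
    [0, 0, -0.22, -0.67, 0, 0, 0],
    [0, 0, -0.27, -0.65, 0, 0, 0],
    [0, 0, -0.31, -0.63, 0, 0, 0],
    [0, 0, -0.36, -0.61, 0, 0, 0],
    [0, 0, -0.4, -0.58, 0, 0, 0],
    [0, 0, -0.44, -0.55, 0, 0, 0],
    [0, 0, -0.48, -0.52, 0, 0, 0],
  ],
)

```text
clock: 6.6
position: [0.4919, 0.141, 0.2103]
ee_rot: [3.131, 0.225, -0.0]
force: [3.3, -3.9, -2.1]
width: 0.099
gripper_force: 20.0
```

Emit:
carry_out(
  commands=[
    [0, 0, -0.51, -0.49, 0, 0, 0],
    [0, 0, -0.54, -0.45, 0, 0, 0],
    [0, 0, -0.57, -0.41, 0, 0, 0],
    [0, 0, -0.6, -0.37, 0, 0, 0],
    [0, 0, -0.62, -0.33, 0, 0, 0],
    [0, 0, -0.65, -0.29, 0, 0, 0],
    [0, 0, -0.66, -0.24, 0, 0, 0],
    [0, 0, -0.68, -0.19, 0, 0, 0],
  ],
)

```text
clock: 7.4
position: [0.4743, 0.2601, 0.2809]
ee_rot: [3.13, 0.224, 0.001]
force: [-5.6, -8.2, 13.4]
width: 0.103
gripper_force: 20.0
```

Emit:
carry_out(
  commands=[
    [0, 0, -0.69, -0.15, 0, 0, 0],
    [0, 0, -0.7, -0.1, 0, 0, 0],
    [0, 0, -0.7, -0.05, 0, 0, 0],
    [0, 0, -0.71, 0, 0, 0, 0],
    [0, 0, -0.7, 0.05, 0, 0, 0],
    [0, 0, -0.7, 0.1, 0, 0, 0],
    [0, 0, -0.69, 0.14, 0, 0, 0],
    [0, 0, -0.68, 0.19, 0, 0, 0],
  ],
)

```text
clock: 8.2
position: [0.4529, 0.4004, 0.2752]
ee_rot: [3.132, 0.229, -0.001]
force: [-4.9, -1.6, 4.0]
width: 0.1
gripper_force: 20.0
```

Emit:
carry_out(
  commands=[
    [0, 0, 0, 0, 0, 0, 0],
    [0, 0, 0, 0, 0, 0, 0],
  ],
)

```text
clock: 8.4
position: [0.4527, 0.4011, 0.2748]
ee_rot: [-3.132, -0.231, 0.002]
force: [-5.4, 3.9, 2.0]
width: 0.1
gripper_force: 20.0
```

```bash
python3 - <<'E'
from h import *
o,p,R=pose();print(p,o['width'],o['force'],o['joints'])
h=np.array([.467,.3215]);ey=np.array([-np.sin(np.radians(8.3)),np.cos(np.radians(8.3))])
d=(p[:2]-h)@ey; print('y',d,'ang',np.degrees(np.arctan2(p[2]+.041-.073,-d))-2.7)
im=arm.get_image('scene');save(im,'s2.png')
E
```

```text
[0.45266401 0.4011215  0.2748047 ] 0.09989670976468894 [-5.40807314  3.90773832  2.01208479] [-0.50441557  0.39554513 -0.44516388  1.4857697   0.17129067  1.29944635
 -2.38889044]
y 0.08085701848648091 ang 105.71840708342248
```

View pics/s2.png

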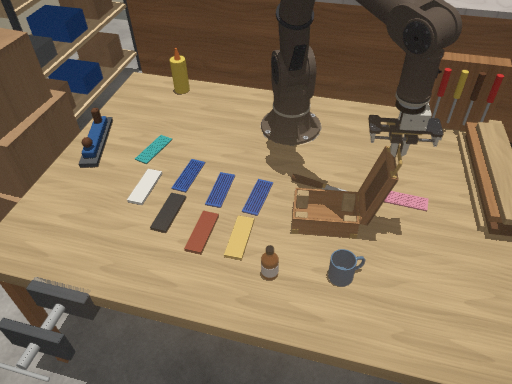

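The lid stands at about 105° in the scene view (380,185). Releasing and backing off upward.

Emit:
carry_out(
  commands=[
    [0.4, 0, 0, 0, 0, 0, 0],
    [0.4, 0, 0, 0, 0, 0, 0],
    [0.4, 0, 0, 0, 0, 0, 0],
    [0.4, 0, 0, 0, 0, 0, 0],
    [0.4, 0, 0, -0.8, 0, 0, 0],
    [0.4, 0, 0, -0.8, 0, 0, 0],
    [0.4, 0, 0, -0.8, 0, 0, 0],
    [0.4, 0, 0, 0, 0, 0, 0],
  ],
)

```text
clock: 9.25
position: [0.4548, 0.4011, 0.3376]
ee_rot: [-3.13, -0.228, -0.006]
force: [0.3, 0.9, 0.3]
width: 0.403
gripper_force: 0.0
```

```bash
python3 - <<'E'
from h import *
plan(-1.2,(.583,-.299,.2))
E
```

```text
now [0.4548 0.4011 0.3376] yaw 8.3 tilt 0.26 clk 9.2 w 0.403
turn x2 [-0.014, -0.018, 0.831]
go [ 0.583 -0.299  0.2  ] x30 [0.19, 0.93, 0.183]
```

Emit:
carry_out(
  commands=[
    [0.6, 0, 0, 0, 0, 0, 0.83],
    [0.6, 0, 0, 0, 0, 0, 0.83],
    [0.8, 0.19, 0.93, 0, 0, 0, 0],
    [0.8, 0.19, 0.93, 0, 0, 0, 0],
    [0.9, 0.19, 0.93, 0, 0, 0, 0],
    [0.9, 0.19, 0.93, 0, 0, 0, 0],
    [0.9, 0.19, 0.93, 0, 0, 0, 0],
    [0.9, 0.19, 0.93, 0, 0, 0, 0],
  ],
)

```text
clock: 10.05
position: [0.4795, 0.2589, 0.3339]
ee_rot: [3.141, -0.032, -0.001]
force: [0.1, -0.4, -0.2]
width: 0.901
gripper_force: 0.0
```

Emit:
carry_out(
  commands=[
    [0.9, 0.19, 0.93, 0.2, 0, 0, 0],
    [0.9, 0.19, 0.93, 0.2, 0, 0, 0],
    [0.9, 0.19, 0.93, 0.2, 0, 0, 0],
    [0.9, 0.19, 0.93, 0.2, 0, 0, 0],
    [0.9, 0.19, 0.93, 0.2, 0, 0, 0],
    [0.9, 0.19, 0.93, 0.2, 0, 0, 0],
    [0.9, 0.19, 0.93, 0.2, 0, 0, 0],
    [0.9, 0.19, 0.93, 0.2, 0, 0, 0],
  ],
)

```text
clock: 10.85
position: [0.5135, 0.0722, 0.2938]
ee_rot: [3.141, -0.032, -0.001]
force: [-0.0, 0.6, -0.7]
width: 0.901
gripper_force: 0.0
```

Emit:
carry_out(
  commands=[
    [0.9, 0.19, 0.93, 0.3, 0, 0, 0],
    [0.9, 0.19, 0.93, 0.3, 0, 0, 0],
    [0.9, 0.19, 0.93, 0.3, 0, 0, 0],
    [0.9, 0.19, 0.93, 0.3, 0, 0, 0],
    [0.9, 0.19, 0.93, 0.3, 0, 0, 0],
    [0.9, 0.19, 0.93, 0.3, 0, 0, 0],
    [0.9, 0.19, 0.93, 0.3, 0, 0, 0],
    [0.9, 0.19, 0.93, 0.3, 0, 0, 0],
  ],
)

```text
clock: 11.65
position: [0.5475, -0.1144, 0.2337]
ee_rot: [3.141, -0.032, -0.001]
force: [-0.2, 0.1, 0.3]
width: 0.898
gripper_force: 0.0
```

Emit:
carry_out(
  commands=[
    [0.9, 0.19, 0.93, 0.3, 0, 0, 0],
    [0.9, 0.19, 0.93, 0.3, 0, 0, 0],
    [0.9, 0.19, 0.93, 0.3, 0, 0, 0],
    [0.9, 0.19, 0.93, 0.3, 0, 0, 0],
    [0.9, 0.19, 0.93, 0.3, 0, 0, 0],
    [0.9, 0.19, 0.93, 0.3, 0, 0, 0],
    [0.9, 0, 0, 0, 0, 0, 0],
  ],
)

```text
clock: 12.35
position: [0.5718, -0.2576, 0.1874]
ee_rot: [3.14, -0.04, -0.005]
force: [0.2, -0.7, 0.2]
width: 0.901
gripper_force: 0.0
```

```bash
cat >> h.py <<'E'
def wfind(name,z,ww=None):
    """slab pose from wrist picture nearest the tool; z=top height"""
    o,p,R=pose();im=wrist();hsv=cv2.cvtColor(im['pixels'],cv2.COLOR_RGB2HSV)
    a,b,_=RNG[name] if name!='polish' else ((0,0,170),(180,60,255),0)
    if name=='coarse': b=(180,110,75)
    m=cv2.morphologyEx(cv2.inRange(hsv,a,b),cv2.MORPH_CLOSE,np.ones((7,7)))
    res=[]
    for c in cv2.findContours(m,0,1)[0]:
        if cv2.contourArea(c)<400:continue
        u=cv2.convexHull(c)[:,0].astype(float);Q=ray(im,u,z)[:,:2]
        r=cv2.minAreaRect((Q*1000).astype(np.float32));(w,h)=r[1];an=r[2]
        if w<h:w,h,an=h,w,an+90
        res.append((np.hypot(*(np.array(r[0])/1000-p[:2])),np.round(r[0],1).tolist(),round(w),round(h),round((an+90)%180-90,1),c[:,0].min(0).tolist(),c[:,0].max(0).tolist()))
    for r in sorted(res,key=lambda r:r[0])[:2]: print(name,r[1:])
    return im
def caseview(im,lim=None):
    P=cloud(im);y=np.radians(8.3);ex=np.array([np.cos(y),np.sin(y)]);ey=np.array([-np.sin(y),np.cos(y)])
    c=np.array([.482,.2176]);q=np.stack([(P[...,:2]-c)@ex,(P[...,:2]-c)@ey],-1)
    m=(im['range_z']>0)&(abs(P[...,2]-.073)<.006)&(abs(q[...,0])<.1)&(q[...,1]>-.13)&(q[...,1]<.10)
    r=cv2.minAreaRect((P[m][:,:2]*1000).astype(np.float32));print('rim',r,m.sum())
    a=q[m];print('x edges',np.percentile(a[:,0],[.5,99.5]).round(4),'y lo',np.percentile(a[:,1],.5).round(4))
    f=(im['range_z']>0)&(abs(P[...,2]-.008)<.006)&(abs(q[...,0])<.064)&(abs(q[...,1])<.1);a=q[f]
    print('floor',f.sum(),np.percentile(a,[1,99],axis=0).round(4).tolist())
E
python3 - <<'E'
from h import *
im=wfind('coarse',.014);save(im,'w3.png')
t=arm.get_image('top');np.save('t3.npy',t,allow_pickle=True);[print(*o) for o in find(t)];caseview(t)
plan(-1.2,(.583,-.299,.03))
E
```

```text
coarse ([571.9, -298.4], 136, 58, -1.6, [262, 124], [307, 223])
coarse ([352.5, -257.0], 889, 292, 88.5, [0, 227], [511, 383])
medium 637 -157 167 55 -0.8 [ 0.6392 -0.1561] [299. 166.]
sheet 433 -23 164 54 -3.9 [ 0.4326 -0.0233] [264. 223.]
sheet 432 -164 163 55 -0.0 [ 0.4357 -0.1621] [303. 222.]
turq 280 -495 165 56 -12.8 [ 0.2786 -0.4953] [400. 264.]
rim ((482.08514404296875, 215.8763427734375), (142.5838623046875, 203.3369598388672), 8.655125617980957) 728
x edges [-0.0713  0.0707] y lo -0.1033
floor 1316 [[-0.0547, -0.0859], [0.0621, 0.0972]]
now [ 0.5728 -0.2535  0.1887] yaw -1.2 tilt 0.09 clk 12.4 w 0.9
turn x1 [-0.005, 0.015, -0.006]
go [ 0.583 -0.299  0.03 ] x7 [0.063, 0.259, 0.907]
```

View pics/w3.png

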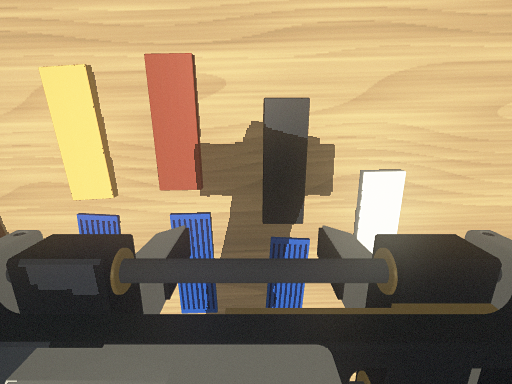

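The wrist view shows the grey stone at (286,160), between the fingers' side limits. The top fit gives its centre as (0.584,-0.2985), so I'll descend.

Emit:
carry_out(
  commands=[
    [0.95, 0.22, 0.9, 0.2, 0, 0, 0],
    [0.95, 0.22, 0.9, 0.2, 0, 0, 0],
    [0.95, 0, 0, 0.95, 0, 0, 0],
    [0.95, 0, 0, 0.95, 0, 0, 0],
    [0.95, 0, 0, 0.95, 0, 0, 0],
    [0.95, 0, 0, 0.95, 0, 0, 0],
    [0.95, 0, 0, 0.95, 0, 0, 0],
    [0.95, 0, 0, 0.95, 0, 0, 0],
  ],
)

```text
clock: 13.25
position: [0.584, -0.2968, 0.0367]
ee_rot: [-3.141, 0.029, -0.001]
force: [0.5, -0.5, 0.3]
width: 0.953
gripper_force: 0.0
```

Emit:
carry_out(
  commands=[
    [0.95, 0, 0, 0.95, 0, 0, 0],
    [0.95, 0, 0, 0.4, 0, 0, 0],
    [0.95, 0, 0, 0.3, 0, 0, 0],
    [0.95, 0, 0, 0, 0, 0, 0],
  ],
)

```text
clock: 13.65
position: [0.5836, -0.2978, -0.0042]
ee_rot: [-3.141, 0.031, 0.001]
force: [1.0, 0.2, 1.3]
width: 0.951
gripper_force: 0.0
```

```bash
python3 - <<'E'
from h import *
o,p,R=pose();print(o['force'])
plan(-1.4,(.584,-.2985,-.022))
im=wrist();K=im['mtx'];T=im['tool_from_camera'];z=im['range_z']
v,u=np.mgrid[:384,:512]
p=np.stack([(u-K[0,2])/K[0,0]*z,(v-K[1,2])/K[1,1]*z,z],-1)@T[:3,:3].T+T[:3,3]
g=(abs(p[...,1])>38)&(abs(p[...,1])<75)
E
```

```text
[1.02269422 0.16453303 1.2896671 ]
now [ 0.5836 -0.2978 -0.0042] yaw -1.1 tilt 0.04 clk 13.7 w 0.951
turn x1 [-0.004, 0.005, 0.047]
go [ 0.584 -0.298 -0.022] x1 [0.016, 0.027, 0.711]
```

Emit:
carry_out(
  commands=[
    [0.95, 0, 0, 0.4, 0, 0, 0],
    [0.95, 0, 0, 0.2, 0, 0, 0],
    [0.95, 0, 0, 0, 0, 0, 0],
  ],
)

```text
clock: 14.0
position: [0.5831, -0.2982, -0.0197]
ee_rot: [-3.141, 0.032, 0.002]
force: [-0.6, -0.2, -0.2]
width: 0.949
gripper_force: 0.0
```

Emit:
carry_out(
  commands=[
    [0.95, 0, 0, 0.08, 0, 0, 0],
    [0.95, 0, 0, 0, 0, 0, 0],
  ],
)

```text
clock: 14.2
position: [0.5836, -0.2985, -0.0211]
ee_rot: [3.141, -0.032, -0.0]
force: [0.0, 0.9, -0.2]
width: 0.95
gripper_force: 0.0
```

Emit:
carry_out(
  commands=[
    [0.95, 0, 0, 0.08, 0, 0, 0],
    [0.95, 0, 0, 0, 0, 0, 0],
  ],
)

```text
clock: 14.4
position: [0.5836, -0.2984, -0.0231]
ee_rot: [3.141, -0.032, -0.0]
force: [0.3, -1.4, 1.2]
width: 0.95
gripper_force: 0.0
```

Emit:
carry_out(
  commands=[
    [0.95, 0, 0, 0.08, 0, 0, 0],
    [0.95, 0, 0, 0, 0, 0, 0],
  ],
)

```text
clock: 14.6
position: [0.5838, -0.2985, -0.0237]
ee_rot: [3.141, -0.032, 0.001]
force: [-5.6, 1.6, 13.7]
width: 0.949
gripper_force: 6.8
```

The fingers touch the bench at a reported z of -0.0235. I'll raise 4 mm, grip and lift.

Emit:
carry_out(
  commands=[
    [0.95, 0, 0, -0.18, 0, 0, 0],
    [0.4, 0, 0, 0, 0, 0, 0],
    [0.4, 0, 0, 0, 0, 0, 0],
    [0.4, 0, 0, 0, 0, 0, 0],
    [0.4, 0, 0, 0, 0, 0, 0],
  ],
  squeeze=35,
)

```text
clock: 15.1
position: [0.5835, -0.2984, -0.0208]
ee_rot: [-3.141, 0.032, 0.001]
force: [-0.2, -1.4, -0.4]
width: 0.649
gripper_force: 0.1
```

Emit:
carry_out(
  commands=[
    [0.4, 0, 0, -0.3, 0, 0, 0],
    [0.4, 0, 0, -0.9, 0, 0, 0],
    [0.4, 0, 0, -0.9, 0, 0, 0],
    [0.4, 0, 0, -0.9, 0, 0, 0],
    [0.4, 0, 0, -0.9, 0, 0, 0],
    [0.4, 0, 0, -0.9, 0, 0, 0],
    [0.4, 0, 0, -0.9, 0, 0, 0],
    [0.4, 0, 0, -0.9, 0, 0, 0],
  ],
)

```text
clock: 15.9
position: [0.583, -0.2981, 0.1453]
ee_rot: [-3.141, 0.032, 0.001]
force: [1.0, 0.2, -4.0]
width: 0.631
gripper_force: 35.0
```

```bash
python3 - <<'E'
from h import *
plan(98.5,(.4817,.219,.17),(.4817,.219,.06),(.4817,.219,-.0115))
E
```

```text
now [ 0.583  -0.2981  0.1453] yaw -1.2 tilt 0.06 clk 15.9 w 0.631
turn x18 [-0.001, 0.0, -0.966]
go [0.482 0.219 0.17 ] x23 [0.916, -0.041, -0.043]
go [0.482 0.219 0.06 ] x5 [0.0, 0.0, 0.88]
go [ 0.482  0.219 -0.012] x4 [0.0, 0.0, 0.715]
```

Emit:
carry_out(
  commands=[
    [0.4, 0, 0, -0.2, 0, 0, -0.97],
    [0.4, 0, 0, -0.2, 0, 0, -0.97],
    [0.4, 0, 0, -0.2, 0, 0, -0.97],
    [0.4, 0, 0, -0.2, 0, 0, -0.97],
    [0.4, 0, 0, -0.2, 0, 0, -0.97],
    [0.4, 0, 0, 0, 0, 0, -0.97],
    [0.4, 0, 0, 0, 0, 0, -0.97],
    [0.4, 0, 0, 0, 0, 0, -0.97],
  ],
)

```text
clock: 16.7
position: [0.5831, -0.2983, 0.1694]
ee_rot: [-2.917, -1.165, 0.001]
force: [0.0, -0.1, -3.6]
width: 0.627
gripper_force: 35.0
```

Emit:
carry_out(
  commands=[
    [0.4, 0, 0, 0, 0, 0, -0.97],
    [0.4, 0, 0, 0, 0, 0, -0.97],
    [0.4, 0, 0, 0, 0, 0, -0.97],
    [0.4, 0, 0, 0, 0, 0, -0.97],
    [0.4, 0, 0, 0, 0, 0, -0.97],
    [0.4, 0, 0, 0, 0, 0, -0.97],
    [0.4, 0, 0, 0, 0, 0, -0.97],
    [0.4, 0, 0, 0, 0, 0, -0.97],
  ],
)

```text
clock: 17.5
position: [0.583, -0.2984, 0.1693]
ee_rot: [-2.259, -2.181, 0.001]
force: [0.1, -0.6, -3.1]
width: 0.629
gripper_force: 35.0
```

Emit:
carry_out(
  commands=[
    [0.4, 0, 0, 0, 0, 0, -0.97],
    [0.4, 0, 0, 0, 0, 0, -0.97],
    [0.4, 0.91, -0.04, 0, 0, 0, 0],
    [0.4, 0.91, -0.04, 0, 0, 0, 0],
    [0.4, 0.91, -0.04, 0, 0, 0, 0],
    [0.4, 0.91, -0.04, 0, 0, 0, 0],
    [0.4, 0.91, -0.04, 0, 0, 0, 0],
    [0.4, 0.91, -0.04, 0, 0, 0, 0],
  ],
)

```text
clock: 18.3
position: [0.5558, -0.1637, 0.1694]
ee_rot: [-2.043, -2.386, 0.001]
force: [1.2, -0.2, -3.8]
width: 0.628
gripper_force: 35.0
```

Emit:
carry_out(
  commands=[
    [0.4, 0.91, -0.04, 0, 0, 0, 0],
    [0.4, 0.91, -0.04, 0, 0, 0, 0],
    [0.4, 0.91, -0.04, 0, 0, 0, 0],
    [0.4, 0.91, -0.04, 0, 0, 0, 0],
    [0.4, 0.91, -0.04, 0, 0, 0, 0],
    [0.4, 0.91, -0.04, 0, 0, 0, 0],
    [0.4, 0.91, -0.04, 0, 0, 0, 0],
    [0.4, 0.91, -0.04, 0, 0, 0, 0],
  ],
)

```text
clock: 19.1
position: [0.5199, 0.0147, 0.1695]
ee_rot: [-2.043, -2.386, 0.001]
force: [0.3, 0.3, -3.7]
width: 0.624
gripper_force: 35.0
```

Emit:
carry_out(
  commands=[
    [0.4, 0.91, -0.04, 0, 0, 0, 0],
    [0.4, 0.91, -0.04, 0, 0, 0, 0],
    [0.4, 0.91, -0.04, 0, 0, 0, 0],
    [0.4, 0.91, -0.04, 0, 0, 0, 0],
    [0.4, 0.91, -0.04, 0, 0, 0, 0],
    [0.4, 0.91, -0.04, 0, 0, 0, 0],
    [0.4, 0.91, -0.04, 0, 0, 0, 0],
    [0.4, 0, 0, 0, 0, 0, 0],
  ],
)

```text
clock: 19.9
position: [0.4878, 0.174, 0.1699]
ee_rot: [-2.036, -2.391, -0.002]
force: [-0.6, 0.0, -4.2]
width: 0.626
gripper_force: 35.0
```

```bash
python3 - <<'E'
from h import *
plan(98.5,(.4817,.219,.06),(.4817,.219,-.0115))
im=wrist('w4.png');caseview(im)
E
```

```text
now [0.4878 0.174  0.1699] yaw 99.1 tilt 0.1 clk 19.9 w 0.626
turn x1 [0.001, -0.017, 0.113]
go [0.482 0.219 0.06 ] x5 [0.363, 0.005, 0.879]
go [ 0.482  0.219 -0.012] x4 [0.0, 0.0, 0.715]
rim ((481.3492736816406, 225.08352661132812), (142.5242919921875, 185.6438446044922), 8.580881118774414) 6007
x edges [-0.0704  0.0712] y lo -0.0822
floor 1892 [[-0.0357, 0.0668], [0.0359, 0.0996]]
```

View pics/w4.png

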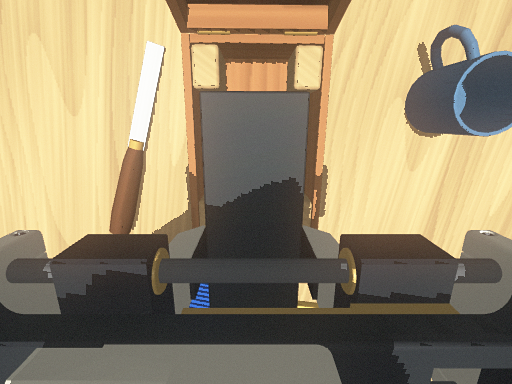

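```bash
python3 - <<'E'
from h import *
o,p,R=pose();im=wrist();P=cloud(im);ok=im['range_z']>0
T=(P-p)@R*1000
v,u=np.mgrid[:384,:512]
g=ok&(v<195)&(v>80)&(u>190)&(u<320)&(T[...,2]<0)&(T[...,2]>-60)
q=T[g];print('stone tool xyz pct',np.percentile(q,[1,50,99],axis=0).round(1).tolist())
for lo,hi in((20,40),(70,85)):
  k=(q[:,0]>lo)&(q[:,0]<hi);print(lo,np.percentile(q[k,1],[1,99]).round(1),np.median(q[k,2]).round(1))
y=np.radians(8.5);ex=np.array([np.cos(y),np.sin(y)]);ey=np.array([-np.sin(y),np.cos(y)]);c=np.array([.4817,.219])
W=np.stack([(P[...,:2]-c)@ex,(P[...,:2]-c)@ey,P[...,2]],-1)
m=ok&(abs(W[...,2]-.073)<.004)&(abs(W[...,0])<.08)&(W[...,1]<.125)&(W[...,1]>.02)
print('rim y hist',np.histogram(W[m][:,1],bins=np.arange(.08,.126,.004)))
f=ok&(abs(W[...,2]-.008)<.004)&(abs(W[...,0])<.03)&(W[...,1]>.05)&(W[...,1]<.13);print('floor far',np.percentile(W[f][:,1],[1,99]))
b=ok&(abs(W[...,2]-.073)<.004)&(abs(W[...,0])<.056)&(W[...,1]>.05)&(W[...,1]<.093)
for s in(-1,1):
  k=W[b];k=k[np.sign(k[:,0])==s];print('block',np.percentile(k,[2,98],axis=0).round(4).tolist())
E
```

```text
stone tool xyz pct [[35.5, -28.4, -35.3], [64.9, -0.2, -33.8], [89.9, 28.0, -32.2]]
20 [-28.5  27.9] -33.8
70 [-28.3  28. ] -33.8
rim y hist (array([342, 349, 351, 342, 410, 760, 842, 316,   2,  59, 349]), array([0.08 , 0.084, 0.088, 0.092, 0.096, 0.1  , 0.104, 0.108, 0.112,
       0.116, 0.12 , 0.124]))
floor far [0.06301191 0.09977302]
block [[-0.0555, 0.0607, 0.0698], [-0.0363, 0.0924, 0.0739]]
block [[0.037, 0.0608, 0.0695], [0.0557, 0.0921, 0.074]]
```

Emit:
carry_out(
  commands=[
    [0.4, 0.9, 0, 0, 0, 0, 0.1],
    [0.4, 0.81, 0, 0.5, 0, 0, 0],
    [0.4, 0, 0, 0.8, 0, 0, 0],
    [0.4, 0, 0, 0.8, 0, 0, 0],
    [0.4, 0, 0, 0.3, 0, 0, 0],
    [0.4, 0, 0, 0, 0, 0, 0],
    [0.4, 0, 0, 0, 0, 0, 0],
  ],
)

```text
clock: 20.7
position: [0.4833, 0.2123, 0.1101]
ee_rot: [2.056, 2.375, 0.001]
force: [-0.3, 0.1, -3.2]
width: 0.626
gripper_force: 35.0
```

```bash
python3 - <<'E'
from h import *
plan(98.5,(.4823,.2164,.02),(.4823,.2164,-.0105))
E
```

```text
now [0.4833 0.2123 0.1101] yaw 98.3 tilt 0.03 clk 20.7 w 0.626
turn x1 [0.006, 0.001, -0.043]
go [0.482 0.216 0.02 ] x4 [0.042, -0.004, 0.901]
go [ 0.482  0.216 -0.01 ] x2 [0.0, 0.0, 0.61]
```

Emit:
carry_out(
  commands=[
    [0.4, 0.17, 0, 0.6, 0, 0, -0.04],
    [0.4, 0, 0, 0.8, 0, 0, 0],
    [0.4, 0, 0, 0.8, 0, 0, 0],
    [0.4, 0, 0, 0.8, 0, 0, 0],
    [0.4, 0, 0, 0.8, 0, 0, 0],
    [0.4, 0, 0, 0.5, 0, 0, 0],
    [0.4, 0, 0, 0.4, 0, 0, 0],
    [0.4, 0, 0, 0, 0, 0, 0],
  ],
)

```text
clock: 21.5
position: [0.4816, 0.2167, -0.009]
ee_rot: [-2.049, -2.38, 0.002]
force: [-0.2, -0.0, -3.8]
width: 0.626
gripper_force: 35.0
```

Emit:
carry_out(
  commands=[
    [0.4, 0, 0, 0.1, 0, 0, 0],
    [0.4, 0, 0, 0, 0, 0, 0],
  ],
)

```text
clock: 21.7
position: [0.4827, 0.2171, -0.0101]
ee_rot: [2.05, 2.38, 0.001]
force: [0.2, 0.3, -3.9]
width: 0.628
gripper_force: 35.0
```

Emit:
carry_out(
  commands=[
    [0.4, 0, 0, 0.05, 0, 0, 0],
    [0.78, 0, 0, 0, 0, 0, 0],
    [0.78, 0, 0, 0, 0, 0, 0],
    [0.78, 0, 0, 0, 0, 0, 0],
    [0.78, 0, 0, -0.4, 0, 0, 0],
    [0.78, 0, 0, -0.9, 0, 0, 0],
    [0.78, 0, 0, -0.9, 0, 0, 0],
    [0.78, 0, 0, -0.9, 0, 0, 0],
  ],
)

```text
clock: 22.5
position: [0.4821, 0.217, 0.0673]
ee_rot: [-2.05, -2.381, -0.0]
force: [1.1, -0.2, 0.2]
width: 0.782
gripper_force: 0.0
```

Emit:
carry_out(
  commands=[
    [0.78, 0, 0, -0.9, 0, 0, 0],
    [0.78, 0, 0, -0.9, 0, 0, 0],
    [0.78, 0, 0, -0.9, 0, 0, 0],
    [0.78, -0.8, 0, -0.5, 0, 0, 0],
    [0.78, -0.9, 0, 0, 0, 0, 0],
    [0.78, 0, 0, 0, 0, 0, 0],
  ],
)

```text
clock: 23.1
position: [0.4893, 0.1716, 0.1467]
ee_rot: [2.053, 2.375, -0.001]
force: [-0.2, 0.3, -1.7]
width: 0.777
gripper_force: 0.0
```

```bash
cat >> h.py <<'E'
def stack(im):
    """top slab in the case, in the case frame (mm)"""
    P=cloud(im);ok=im['range_z']>0;y=np.radians(8.5);c=np.array([.4817,.2215])
    ex=np.array([np.cos(y),np.sin(y)]);ey=np.array([-np.sin(y),np.cos(y)])
    W=np.stack([(P[...,:2]-c)@ex,(P[...,:2]-c)@ey,P[...,2]],-1)*1000
    m=ok&(abs(W[...,0])<34)&(W[...,1]>-90)&(W[...,1]<80)&(W[...,2]<110)&(W[...,2]>0)
    q=W[m];z=np.median(q[:,2]);m=ok&(abs(W[...,2]-z)<3.5)&(abs(W[...,0])<60)&(abs(W[...,1])<105)
    q=W[m];print('top z',z.round(1),'x',np.percentile(q[:,0],[1,99]).round(1),'y',np.percentile(q[:,1],[1,99]).round(1))
    for lo,hi in((0,20),(60,80)):
        k=q[(q[:,1]>lo)&(q[:,1]<hi)];print('  y%d x'%lo,np.percentile(k[:,0],[2,98]).round(1) if len(k)>20 else None)
    A=np.c_[q[:,:2],np.ones(len(q))];s=np.linalg.lstsq(A,q[:,2],rcond=None)[0];print('  slope',s[:2].round(3))
E
python3 - <<'E'
from h import *
stack(wrist())
plan(-3.8,(.4325,-.0232,.15),(.4325,-.0232,-.0175))
E
```

```text
top z 21.3 x [-35.7  36. ] y [-96.6  97.2]
  y0 x [-27.6  27.4]
  y60 x [-28.7  28.2]
  slope [-0.001 -0.   ]
now [0.4888 0.1733 0.1465] yaw 98.4 tilt 0.06 clk 23.1 w 0.778
turn x19 [0.001, -0.0, 0.939]
go [ 0.432 -0.023  0.15 ] x9 [-0.192, 0.888, -0.016]
go [ 0.432 -0.023 -0.018] x8 [0.0, 0.0, 0.837]
```

Emit:
carry_out(
  commands=[
    [0.95, 0, 0, 0, 0, 0, 0.94],
    [0.95, 0, 0, 0, 0, 0, 0.94],
    [0.95, 0, 0, 0, 0, 0, 0.94],
    [0.95, 0, 0, 0, 0, 0, 0.94],
    [0.95, 0, 0, 0, 0, 0, 0.94],
    [0.95, 0, 0, 0, 0, 0, 0.94],
    [0.95, 0, 0, 0, 0, 0, 0.94],
    [0.95, 0, 0, 0, 0, 0, 0.94],
  ],
)

```text
clock: 23.95
position: [0.488, 0.176, 0.146]
ee_rot: [-2.782, -1.458, -0.0]
force: [0.3, -0.3, -0.2]
width: 0.951
gripper_force: 0.0
```

Emit:
carry_out(
  commands=[
    [0.95, 0, 0, 0, 0, 0, 0.94],
    [0.95, 0, 0, 0, 0, 0, 0.94],
    [0.95, 0, 0, 0, 0, 0, 0.94],
    [0.95, 0, 0, 0, 0, 0, 0.94],
    [0.95, 0, 0, 0, 0, 0, 0.94],
    [0.95, 0, 0, 0, 0, 0, 0.94],
    [0.95, 0, 0, 0, 0, 0, 0.94],
    [0.95, 0, 0, 0, 0, 0, 0.94],
  ],
)

```text
clock: 24.75
position: [0.488, 0.1761, 0.146]
ee_rot: [-3.123, -0.334, 0.0]
force: [-0.2, -0.1, -0.1]
width: 0.949
gripper_force: 0.0
```

Emit:
carry_out(
  commands=[
    [0.95, 0, 0, 0, 0, 0, 0.94],
    [0.95, 0, 0, 0, 0, 0, 0.94],
    [0.95, 0, 0, 0, 0, 0, 0.94],
    [0.95, -0.19, 0.89, 0, 0, 0, 0],
    [0.95, -0.19, 0.89, 0, 0, 0, 0],
    [0.95, -0.19, 0.89, 0, 0, 0, 0],
    [0.95, -0.19, 0.89, 0, 0, 0, 0],
    [0.95, -0.19, 0.89, 0, 0, 0, 0],
  ],
)

```text
clock: 25.55
position: [0.4569, 0.0658, 0.146]
ee_rot: [-3.139, 0.101, -0.0]
force: [-1.0, 0.0, -0.2]
width: 0.953
gripper_force: 0.0
```

Emit:
carry_out(
  commands=[
    [0.95, -0.19, 0.89, 0.6, 0, 0, 0],
    [0.95, -0.19, 0.89, 0.6, 0, 0, 0],
    [0.95, -0.19, 0.89, 0.6, 0, 0, 0],
    [0.95, -0.19, 0.89, 0.6, 0, 0, 0],
    [0.95, 0, 0, 0.6, 0, 0, 0],
    [0.95, 0, 0, 0, 0, 0, 0],
  ],
)

```text
clock: 26.15
position: [0.4313, -0.0218, 0.0696]
ee_rot: [-3.14, 0.104, 0.004]
force: [-0.3, 0.5, 0.1]
width: 0.95
gripper_force: 0.0
```

```bash
python3 - <<'E'
from h import *
im=wfind('sheet',.006)
t=arm.get_image('top');[print(*o[:7]) for o in find(t)]
plan(-3.8,(.4325,-.0232,-.0),(.4325,-.0232,-.022))
E
```

```text
sheet ([422.8, -28.7], 100, 42, -3.9, [240, 157], [284, 255])
sheet ([387.7, -2.1], 31, 24, -3.7, [226, 229], [249, 257])
coarse 480 221 168 57 -81.8 [0.4797 0.2218]
medium 637 -157 167 55 -0.7 [ 0.6373 -0.157 ]
polish 489 -435 171 56 -0.7 [ 0.487  -0.4353]
sheet 389 -302 166 53 -4.1 [ 0.3868 -0.3029]
sheet 432 -163 164 55 0.4 [ 0.4312 -0.1632]
turq 280 -496 165 56 -12.8 [ 0.2786 -0.4953]
now [ 0.4328 -0.0211  0.0711] yaw -3.7 tilt 0.03 clk 26.2 w 0.951
turn x1 [-0.006, 0.001, 0.015]
go [ 0.432 -0.023 -0.   ] x3 [-0.002, 0.028, 0.948]
go [ 0.432 -0.023 -0.022] x1 [0.0, 0.0, 0.88]
```

Emit:
carry_out(
  commands=[
    [0.95, 0, 0.08, 0.95, 0, 0, 0],
    [0.95, 0, 0, 0.95, 0, 0, 0],
    [0.95, 0, 0, 0.95, 0, 0, 0],
    [0.95, 0, 0, 0.6, 0, 0, 0],
    [0.95, 0, 0, 0.2, 0, 0, 0],
    [0.95, 0, 0, 0.06, 0, 0, 0],
    [0.4, 0, 0, 0, 0, 0, 0],
    [0.4, 0, 0, 0, 0, 0, 0],
  ],
)

```text
clock: 27.05
position: [0.4332, -0.024, -0.0212]
ee_rot: [-3.14, 0.104, -0.003]
force: [0.2, 0.3, -0.9]
width: 0.823
gripper_force: 0.0
```

Emit:
carry_out(
  commands=[
    [0.4, 0, 0, 0, 0, 0, 0],
    [0.4, 0, 0, 0, 0, 0, 0],
    [0.4, 0, 0, 0, 0, 0, 0],
    [0.4, 0, 0, 0, 0, 0, 0],
  ],
)

```text
clock: 27.45
position: [0.4328, -0.0242, -0.0216]
ee_rot: [3.14, -0.104, 0.001]
force: [-0.6, -0.1, 6.4]
width: 0.623
gripper_force: 35.0
```

Emit:
carry_out(
  commands=[
    [0.4, 0, 0, -0.4, 0, 0, 0],
    [0.4, 0, 0, -0.9, 0, 0, 0],
    [0.4, 0, 0, -0.9, 0, 0, 0],
    [0.4, 0, 0, -0.9, 0, 0, 0],
    [0.4, 0, 0, -0.9, 0, 0, 0],
    [0.4, 0, 0, -0.9, 0, 0, 0],
    [0.4, 0, 0, -0.9, 0, 0, 0],
    [0.4, 0, 0, -0.9, 0, 0, 0],
  ],
)

```text
clock: 28.25
position: [0.4319, -0.0242, 0.147]
ee_rot: [-3.14, 0.104, 0.0]
force: [0.3, 0.2, -0.5]
width: 0.624
gripper_force: 35.0
```

```bash
cat >> h.py <<'E'
def held():
    o,p,R=pose();im=wrist();P=cloud(im);ok=im['range_z']>0;T=(P-p)@R*1000
    g=ok&(abs(T[...,1])<40)&(T[...,2]<-12)&(T[...,2]>-55)&(T[...,0]>22)&(T[...,0]<120)
    q=T[g];z=np.median(q[:,2]);q=q[abs(q[:,2]-z)<3]
    print('held: top z %.1f'%z,'far x %.1f'%np.percentile(q[:,0],99),'y',np.percentile(q[:,1],[1,99]).round(1),len(q))
    for lo,hi in((22,40),(65,80)):
        k=q[(q[:,0]>lo)&(q[:,0]<hi)];print('  ',lo,np.percentile(k[:,1],[2,98]).round(1))
    return im
E
python3 - <<'E'
from h import *
held()
plan(98.4,(.4823,.21,.15))
E
```

```text
held: top z -27.0 far x 86.8 y [-28.8  28.1] 11485
   22 [-28.2  27.4]
   65 [-28.1  27.5]
now [ 0.4339 -0.024   0.1501] yaw -3.8 tilt 0.26 clk 28.3 w 0.62
turn x19 [0.002, -0.002, -0.939]
go [0.482 0.21  0.15 ] x10 [0.898, 0.328, 0.0]
```

Emit:
carry_out(
  commands=[
    [0.4, 0, 0, 0, 0, 0, -0.94],
    [0.4, 0, 0, 0, 0, 0, -0.94],
    [0.4, 0, 0, 0, 0, 0, -0.94],
    [0.4, 0, 0, 0, 0, 0, -0.94],
    [0.4, 0, 0, 0, 0, 0, -0.94],
    [0.4, 0, 0, 0, 0, 0, -0.94],
    [0.4, 0, 0, 0, 0, 0, -0.94],
    [0.4, 0, 0, 0, 0, 0, -0.94],
  ],
)

```text
clock: 29.1
position: [0.432, -0.0242, 0.1458]
ee_rot: [2.957, 1.062, -0.0]
force: [0.1, 0.2, -0.7]
width: 0.623
gripper_force: 35.0
```

Emit:
carry_out(
  commands=[
    [0.4, 0, 0, 0, 0, 0, -0.94],
    [0.4, 0, 0, 0, 0, 0, -0.94],
    [0.4, 0, 0, 0, 0, 0, -0.94],
    [0.4, 0, 0, 0, 0, 0, -0.94],
    [0.4, 0, 0, 0, 0, 0, -0.94],
    [0.4, 0, 0, 0, 0, 0, -0.94],
    [0.4, 0, 0, 0, 0, 0, -0.94],
    [0.4, 0, 0, 0, 0, 0, -0.94],
  ],
)

```text
clock: 29.9
position: [0.432, -0.0242, 0.1458]
ee_rot: [2.36, 2.073, -0.001]
force: [0.2, 0.5, 0.1]
width: 0.624
gripper_force: 35.0
```

Emit:
carry_out(
  commands=[
    [0.4, 0, 0, 0, 0, 0, -0.94],
    [0.4, 0, 0, 0, 0, 0, -0.94],
    [0.4, 0, 0, 0, 0, 0, -0.94],
    [0.4, 0.9, 0.33, 0, 0, 0, 0],
    [0.4, 0.9, 0.33, 0, 0, 0, 0],
    [0.4, 0.9, 0.33, 0, 0, 0, 0],
    [0.4, 0.9, 0.33, 0, 0, 0, 0],
    [0.4, 0.9, 0.33, 0, 0, 0, 0],
  ],
)

```text
clock: 30.7
position: [0.4563, 0.0939, 0.1458]
ee_rot: [2.05, 2.38, -0.001]
force: [0.6, 1.2, -0.8]
width: 0.619
gripper_force: 35.0
```

Emit:
carry_out(
  commands=[
    [0.4, 0.9, 0.33, 0, 0, 0, 0],
    [0.4, 0.9, 0.33, 0, 0, 0, 0],
    [0.4, 0.9, 0.33, 0, 0, 0, 0],
    [0.4, 0.9, 0.33, 0, 0, 0, 0],
    [0.4, 0.9, 0.33, 0, 0, 0, 0],
    [0.4, 0, 0, 0, 0, 0, 0],
  ],
)

```text
clock: 31.3
position: [0.4804, 0.2142, 0.146]
ee_rot: [-2.045, -2.384, -0.003]
force: [-0.5, 0.5, -0.9]
width: 0.619
gripper_force: 35.0
```

```bash
python3 - <<'E'
from h import *
held()
plan(98.4,(.482,.219,.05),(.482,.219,.002))
E
```

```text
held: top z -27.0 far x 88.4 y [-28.7  28.1] 11721
   22 [-28.2  27.5]
   65 [-28.   27.6]
now [0.4802 0.212  0.1457] yaw 98.7 tilt 0.03 clk 31.4 w 0.62
turn x1 [-0.002, -0.006, 0.049]
go [0.482 0.219 0.05 ] x5 [0.053, 0.022, 0.766]
go [0.482 0.219 0.002] x3 [0.0, 0.0, 0.64]
```

Emit:
carry_out(
  commands=[
    [0.4, 0.2, 0.1, 0.6, 0, 0, 0.04],
    [0.4, 0, 0, 0.9, 0, 0, 0],
    [0.4, 0, 0, 0.9, 0, 0, 0],
    [0.4, 0, 0, 0.9, 0, 0, 0],
    [0.4, 0, 0, 0.9, 0, 0, 0],
    [0.4, 0, 0, 0.9, 0, 0, 0],
    [0.4, 0, 0, 0.6, 0, 0, 0],
    [0.4, 0, 0, 0, 0, 0, 0],
  ],
)

```text
clock: 32.15
position: [0.481, 0.2141, 0.0006]
ee_rot: [-2.055, -2.374, 0.006]
force: [-0.8, -0.3, -0.7]
width: 0.625
gripper_force: 35.0
```

Emit:
carry_out(
  commands=[
    [0.4, 0, 0, 0.04, 0, 0, 0],
    [0.78, 0, 0, 0, 0, 0, 0],
    [0.78, 0, 0, 0, 0, 0, 0],
    [0.78, 0, 0, 0, 0, 0, 0],
    [0.78, 0, 0, -0.4, 0, 0, 0],
    [0.78, 0, 0, -0.9, 0, 0, 0],
    [0.78, 0, 0, -0.9, 0, 0, 0],
    [0.78, 0, 0, -0.9, 0, 0, 0],
  ],
)

```text
clock: 32.95
position: [0.4823, 0.216, 0.0812]
ee_rot: [2.054, 2.377, 0.001]
force: [0.6, -0.8, 0.6]
width: 0.78
gripper_force: 0.0
```

Emit:
carry_out(
  commands=[
    [0.78, 0, 0, -0.9, 0, 0, 0],
    [0.78, 0, 0, -0.9, 0, 0, 0],
    [0.78, 0, 0, -0.9, 0, 0, 0],
    [0.78, -0.8, 0, 0, 0, 0, 0],
    [0.78, -0.9, 0, 0, 0, 0, 0],
    [0.78, 0, 0, 0, 0, 0, 0],
  ],
)

```text
clock: 33.55
position: [0.4892, 0.1705, 0.1478]
ee_rot: [2.058, 2.371, -0.002]
force: [-0.3, 0.1, -0.2]
width: 0.778
gripper_force: 0.0
```

```bash
python3 - <<'E'
from h import *
stack(wrist())
plan(-.7,(.637,-.157,.15))
E
```

```text
top z 27.5 x [-36.1  36. ] y [-96.6  97.2]
  y0 x [-28.5  27.1]
  y60 x [-28.4  28.9]
  slope [-0. -0.]
now [0.4888 0.1723 0.1478] yaw 98.2 tilt 0.06 clk 33.6 w 0.779
turn x18 [0.001, -0.0, 0.959]
go [ 0.637 -0.157  0.15 ] x14 [0.435, 0.936, -0.006]
```

Emit:
carry_out(
  commands=[
    [0.95, 0, 0, 0, 0, 0, 0.96],
    [0.95, 0, 0, 0, 0, 0, 0.96],
    [0.95, 0, 0, 0, 0, 0, 0.96],
    [0.95, 0, 0, 0, 0, 0, 0.96],
    [0.95, 0, 0, 0, 0, 0, 0.96],
    [0.95, 0, 0, 0, 0, 0, 0.96],
    [0.95, 0, 0, 0, 0, 0, 0.96],
    [0.95, 0, 0, 0, 0, 0, 0.96],
  ],
)

```text
clock: 34.4
position: [0.4881, 0.1751, 0.1475]
ee_rot: [-2.797, -1.43, -0.001]
force: [0.1, -0.4, -0.0]
width: 0.948
gripper_force: 0.0
```

Emit:
carry_out(
  commands=[
    [0.95, 0, 0, 0, 0, 0, 0.96],
    [0.95, 0, 0, 0, 0, 0, 0.96],
    [0.95, 0, 0, 0, 0, 0, 0.96],
    [0.95, 0, 0, 0, 0, 0, 0.96],
    [0.95, 0, 0, 0, 0, 0, 0.96],
    [0.95, 0, 0, 0, 0, 0, 0.96],
    [0.95, 0, 0, 0, 0, 0, 0.96],
    [0.95, 0, 0, 0, 0, 0, 0.96],
  ],
)

```text
clock: 35.2
position: [0.4881, 0.1751, 0.1474]
ee_rot: [-3.128, -0.278, -0.0]
force: [0.0, -0.9, 0.1]
width: 0.952
gripper_force: 0.0
```

Emit:
carry_out(
  commands=[
    [0.95, 0, 0, 0, 0, 0, 0.96],
    [0.95, 0, 0, 0, 0, 0, 0.96],
    [0.95, 0.44, 0.94, 0, 0, 0, 0],
    [0.95, 0.44, 0.94, 0, 0, 0, 0],
    [0.95, 0.44, 0.94, 0, 0, 0, 0],
    [0.95, 0.44, 0.94, 0, 0, 0, 0],
    [0.95, 0.44, 0.94, 0, 0, 0, 0],
    [0.95, 0.44, 0.94, 0, 0, 0, 0],
  ],
)

```text
clock: 36.0
position: [0.5531, 0.0325, 0.1475]
ee_rot: [-3.141, 0.017, -0.001]
force: [-0.3, -0.5, -0.3]
width: 0.949
gripper_force: 0.0
```

Emit:
carry_out(
  commands=[
    [0.95, 0.44, 0.94, 0, 0, 0, 0],
    [0.95, 0.44, 0.94, 0, 0, 0, 0],
    [0.95, 0.44, 0.94, 0.4, 0, 0, 0],
    [0.95, 0.44, 0.94, 0.6, 0, 0, 0],
    [0.95, 0.43, 0.94, 0.6, 0, 0, 0],
    [0.95, 0.43, 0.94, 0.6, 0, 0, 0],
    [0.95, 0.43, 0.94, 0.6, 0, 0, 0],
    [0.95, 0.43, 0.94, 0.4, 0, 0, 0],
  ],
)

```text
clock: 36.8
position: [0.6378, -0.1563, 0.0662]
ee_rot: [-3.14, 0.017, 0.001]
force: [0.6, 0.3, 0.4]
width: 0.949
gripper_force: 0.0
```

```bash
python3 - <<'E'
import re
s=open('h.py').read().replace("(abs(W[...,0])<60)&(abs(W[...,1])<105)\n","(abs(W[...,0])<33)&(abs(W[...,1])<93)\n");open('h.py','w').write(s)
from h import *
wfind('medium',.014)
t=arm.get_image('top');[print(*o[:7]) for o in find(t)]
plan(-.7,(.637,-.157,-.0195))
E
```

```text
medium ([654.5, -157.0], 141, 57, -0.6, [221, 104], [289, 257])
polish 489 -435 171 57 -0.7 [ 0.4871 -0.4352]
sheet 481 221 172 57 -82.2 [0.4807 0.2223]
turq 280 -496 165 56 -12.8 [ 0.2786 -0.4953]
now [ 0.6374 -0.1604  0.0655] yaw -0.9 tilt 0.11 clk 36.9 w 0.95
turn x1 [0.012, 0.015, -0.038]
go [ 0.637 -0.157 -0.02 ] x4 [-0.005, -0.034, 0.85]
```

Emit:
carry_out(
  commands=[
    [0.95, 0.05, -0.1, 0.9, 0, 0, 0],
    [0.95, 0, 0, 0.9, 0, 0, 0],
    [0.95, 0, 0, 0.9, 0, 0, 0],
    [0.95, 0, 0, 0.5, 0, 0, 0],
    [0.95, 0, 0, 0.2, 0, 0, 0],
    [0.4, 0, 0, 0, 0, 0, 0],
    [0.4, 0, 0, 0, 0, 0, 0],
    [0.4, 0, 0, 0, 0, 0, 0],
  ],
)

```text
clock: 37.7
position: [0.6396, -0.1546, -0.0168]
ee_rot: [3.141, -0.019, 0.003]
force: [0.3, 0.6, 0.3]
width: 0.739
gripper_force: 0.0
```

Emit:
carry_out(
  commands=[
    [0.4, 0, 0, 0, 0, 0, 0],
    [0.4, 0, 0, 0, 0, 0, 0],
    [0.4, 0, 0, 0, 0, 0, 0],
  ],
)

```text
clock: 38.0
position: [0.6393, -0.1553, -0.0171]
ee_rot: [3.141, -0.02, 0.002]
force: [-0.3, -1.7, 5.7]
width: 0.624
gripper_force: 35.0
```

Emit:
carry_out(
  commands=[
    [0.4, 0, 0, -0.4, 0, 0, 0],
    [0.4, 0, 0, -0.9, 0, 0, 0],
    [0.4, 0, 0, -0.9, 0, 0, 0],
    [0.4, 0, 0, -0.9, 0, 0, 0],
    [0.4, 0, 0, -0.9, 0, 0, 0],
    [0.4, 0, 0, -0.9, 0, 0, 0],
    [0.4, 0, 0, -0.9, 0, 0, 0],
    [0.4, 0, 0, -0.9, 0, 0, 0],
  ],
)

```text
clock: 38.8
position: [0.638, -0.1539, 0.1504]
ee_rot: [-3.141, 0.019, 0.002]
force: [0.0, 0.6, -4.1]
width: 0.624
gripper_force: 35.0
```

```bash
python3 - <<'E'
from h import *
held()
plan(98.4,(.482,.217,.15))
E
```

```text
held: top z -30.3 far x 86.2 y [-28.8  27.5] 11750
   22 [-28.1  26.9]
   65 [-28.2  26.9]
now [ 0.6402 -0.1543  0.1546] yaw -0.7 tilt 0.26 clk 38.9 w 0.625
turn x18 [0.002, -0.002, -0.961]
go [0.482 0.217 0.15 ] x17 [0.919, -0.241, 0.011]
```

Emit:
carry_out(
  commands=[
    [0.4, 0, 0, 0, 0, 0, -0.96],
    [0.4, 0, 0, 0, 0, 0, -0.96],
    [0.4, 0, 0, 0, 0, 0, -0.96],
    [0.4, 0, 0, 0, 0, 0, -0.96],
    [0.4, 0, 0, 0, 0, 0, -0.96],
    [0.4, 0, 0, 0, 0, 0, -0.96],
    [0.4, 0, 0, 0, 0, 0, -0.96],
    [0.4, 0, 0, 0, 0, 0, -0.96],
  ],
)

```text
clock: 39.65
position: [0.638, -0.1541, 0.1487]
ee_rot: [-2.917, -1.165, 0.002]
force: [0.5, 1.6, -3.4]
width: 0.624
gripper_force: 35.0
```

Emit:
carry_out(
  commands=[
    [0.4, 0, 0, 0, 0, 0, -0.96],
    [0.4, 0, 0, 0, 0, 0, -0.96],
    [0.4, 0, 0, 0, 0, 0, -0.96],
    [0.4, 0, 0, 0, 0, 0, -0.96],
    [0.4, 0, 0, 0, 0, 0, -0.96],
    [0.4, 0, 0, 0, 0, 0, -0.96],
    [0.4, 0, 0, 0, 0, 0, -0.96],
    [0.4, 0, 0, 0, 0, 0, -0.96],
  ],
)

```text
clock: 40.45
position: [0.638, -0.1542, 0.1487]
ee_rot: [-2.268, -2.172, 0.001]
force: [0.4, -0.4, -4.3]
width: 0.63
gripper_force: 35.0
```

Emit:
carry_out(
  commands=[
    [0.4, 0, 0, 0, 0, 0, -0.96],
    [0.4, 0, 0, 0, 0, 0, -0.96],
    [0.4, 0.92, -0.24, 0, 0, 0, 0],
    [0.4, 0.92, -0.24, 0, 0, 0, 0],
    [0.4, 0.92, -0.24, 0, 0, 0, 0],
    [0.4, 0.92, -0.24, 0, 0, 0, 0],
    [0.4, 0.92, -0.24, 0, 0, 0, 0],
    [0.4, 0.92, -0.24, 0, 0, 0, 0],
  ],
)

```text
clock: 41.25
position: [0.582, -0.0222, 0.1489]
ee_rot: [-2.054, -2.376, 0.001]
force: [-0.3, -0.1, -3.4]
width: 0.624
gripper_force: 35.0
```

Emit:
carry_out(
  commands=[
    [0.4, 0.92, -0.24, 0, 0, 0, 0],
    [0.4, 0.92, -0.24, 0, 0, 0, 0],
    [0.4, 0.92, -0.24, 0, 0, 0, 0],
    [0.4, 0.92, -0.24, 0, 0, 0, 0],
    [0.4, 0.92, -0.24, 0, 0, 0, 0],
    [0.4, 0.92, -0.24, 0, 0, 0, 0],
    [0.4, 0.92, -0.24, 0, 0, 0, 0],
    [0.4, 0.92, -0.24, 0, 0, 0, 0],
  ],
)

```text
clock: 42.05
position: [0.508, 0.1527, 0.149]
ee_rot: [-2.054, -2.376, 0.001]
force: [0.5, 0.2, -2.4]
width: 0.625
gripper_force: 35.0
```

Emit:
carry_out(
  commands=[
    [0.4, 0.92, -0.24, 0, 0, 0, 0],
    [0.4, 0.92, -0.24, 0, 0, 0, 0],
    [0.4, 0.92, -0.24, 0, 0, 0, 0],
    [0.4, 0, 0, 0, 0, 0, 0],
    [0.4, 0, 0, 0, 0, 0, 0],
  ],
)

```text
clock: 42.55
position: [0.4806, 0.2178, 0.1491]
ee_rot: [-2.053, -2.378, 0.001]
force: [0.3, -0.6, -4.2]
width: 0.625
gripper_force: 35.0
```

```bash
python3 - <<'E'
from h import *
held()
plan(98.4,(.4819,.2195,.012))
E
```

```text
held: top z -30.4 far x 87.7 y [-28.7  27.7] 11983
   22 [-28.1  27.1]
   65 [-28.2  27. ]
now [0.4811 0.2169 0.1491] yaw 98.3 tilt 0.06 clk 42.6 w 0.625
turn x1 [-0.007, 0.008, -0.016]
go [0.482 0.22  0.012] x6 [0.016, 0.008, 0.914]
```

Emit:
carry_out(
  commands=[
    [0.4, 0.1, 0.04, 0.6, 0, 0, 0],
    [0.4, 0, 0, 0.9, 0, 0, 0],
    [0.4, 0, 0, 0.9, 0, 0, 0],
    [0.4, 0, 0, 0.9, 0, 0, 0],
    [0.4, 0, 0, 0.9, 0, 0, 0],
    [0.4, 0, 0, 0.9, 0, 0, 0],
    [0.4, 0, 0, 0.36, 0, 0, 0],
    [0.4, 0, 0, 0, 0, 0, 0],
  ],
)

```text
clock: 43.4
position: [0.4812, 0.2193, 0.0115]
ee_rot: [-2.055, -2.375, 0.004]
force: [-0.1, -0.6, -2.2]
width: 0.627
gripper_force: 35.0
```

Emit:
carry_out(
  commands=[
    [0.4, 0, 0, 0, 0, 0, 0],
    [0.78, 0, 0, 0, 0, 0, 0],
    [0.78, 0, 0, 0, 0, 0, 0],
    [0.78, 0, 0, 0, 0, 0, 0],
    [0.78, 0, 0, -0.4, 0, 0, 0],
    [0.78, 0, 0, -0.9, 0, 0, 0],
    [0.78, 0, 0, -0.9, 0, 0, 0],
    [0.78, 0, 0, -0.9, 0, 0, 0],
  ],
)

```text
clock: 44.2
position: [0.482, 0.2205, 0.0922]
ee_rot: [2.054, 2.377, 0.001]
force: [0.0, -0.4, 0.5]
width: 0.778
gripper_force: 0.0
```

Emit:
carry_out(
  commands=[
    [0.78, 0, 0, -0.9, 0, 0, 0],
    [0.78, 0, 0, -0.9, 0, 0, 0],
    [0.78, 0, 0, -0.9, 0, 0, 0],
    [0.78, -0.8, 0, 0, 0, 0, 0],
    [0.78, -0.9, 0, 0, 0, 0, 0],
    [0.78, 0, 0, 0, 0, 0, 0],
  ],
)

```text
clock: 44.8
position: [0.4889, 0.1749, 0.1588]
ee_rot: [2.058, 2.371, -0.001]
force: [-0.7, -0.3, 0.8]
width: 0.779
gripper_force: 0.0
```

```bash
python3 - <<'E'
from h import *
stack(wrist())
t=arm.get_image('top');[print(*o[:7]) for o in find(t)]
plan(0.2,(.4315,-.1633,.15))
E
```

```text
top z 41.4 x [-28.   28.6] y [-81.   85.3]
  y0 x [-27.3  28. ]
  y60 x [-26.9  28.1]
  slope [ 0.    -0.001]
polish 489 -435 171 56 -0.6 [ 0.4871 -0.4352]
sheet 389 -302 166 53 -4.1 [ 0.3871 -0.303 ]
sheet 432 -163 164 54 0.4 [ 0.4313 -0.1635]
turq 280 -495 165 56 -12.8 [ 0.2787 -0.4953]
now [0.4882 0.1781 0.1587] yaw 98.2 tilt 0.05 clk 44.9 w 0.779
turn x18 [0.0, -0.0, 0.951]
go [ 0.432 -0.163  0.15 ] x15 [-0.154, 0.91, 0.023]
```

Emit:
carry_out(
  commands=[
    [0.95, 0, 0, 0, 0, 0, 0.95],
    [0.95, 0, 0, 0, 0, 0, 0.95],
    [0.95, 0, 0, 0, 0, 0, 0.95],
    [0.95, 0, 0, 0, 0, 0, 0.95],
    [0.95, 0, 0, 0, 0, 0, 0.95],
    [0.95, 0, 0, 0, 0, 0, 0.95],
    [0.95, 0, 0, 0, 0, 0, 0.95],
    [0.95, 0, 0, 0, 0, 0, 0.95],
  ],
)

```text
clock: 45.7
position: [0.4877, 0.1797, 0.1584]
ee_rot: [-2.791, -1.441, -0.001]
force: [0.0, 0.9, -0.7]
width: 0.955
gripper_force: 0.0
```

Emit:
carry_out(
  commands=[
    [0.95, 0, 0, 0, 0, 0, 0.95],
    [0.95, 0, 0, 0, 0, 0, 0.95],
    [0.95, 0, 0, 0, 0, 0, 0.95],
    [0.95, 0, 0, 0, 0, 0, 0.95],
    [0.95, 0, 0, 0, 0, 0, 0.95],
    [0.95, 0, 0, 0, 0, 0, 0.95],
    [0.95, 0, 0, 0, 0, 0, 0.95],
    [0.95, 0, 0, 0, 0, 0, 0.95],
  ],
)

```text
clock: 46.5
position: [0.4877, 0.1797, 0.1583]
ee_rot: [-3.126, -0.304, -0.0]
force: [-0.6, 0.3, 0.1]
width: 0.952
gripper_force: 0.0
```

Emit:
carry_out(
  commands=[
    [0.95, 0, 0, 0, 0, 0, 0.95],
    [0.95, 0, 0, 0, 0, 0, 0.95],
    [0.95, -0.15, 0.91, 0, 0, 0, 0],
    [0.95, -0.15, 0.91, 0, 0, 0, 0],
    [0.95, -0.15, 0.91, 0, 0, 0, 0],
    [0.95, -0.15, 0.91, 0, 0, 0, 0],
    [0.95, -0.15, 0.91, 0, 0, 0, 0],
    [0.95, -0.15, 0.91, 0, 0, 0, 0],
  ],
)

```text
clock: 47.3
position: [0.4662, 0.0421, 0.1583]
ee_rot: [-3.141, -0.012, -0.001]
force: [0.2, -0.2, 0.5]
width: 0.947
gripper_force: 0.0
```

Emit:
carry_out(
  commands=[
    [0.95, -0.15, 0.91, 0, 0, 0, 0],
    [0.95, -0.15, 0.91, 0, 0, 0, 0],
    [0.95, -0.15, 0.91, 0, 0, 0, 0],
    [0.95, -0.15, 0.91, 0.6, 0, 0, 0],
    [0.95, -0.15, 0.91, 0.6, 0, 0, 0],
    [0.95, -0.15, 0.91, 0.6, 0, 0, 0],
    [0.95, -0.15, 0.91, 0.6, 0, 0, 0],
    [0.95, -0.15, 0.91, 0.6, 0, 0, 0],
  ],
)

```text
clock: 48.1
position: [0.438, -0.1402, 0.0828]
ee_rot: [-3.141, -0.012, -0.002]
force: [0.8, 0.7, 0.1]
width: 0.951
gripper_force: 0.0
```

Emit:
carry_out(
  commands=[
    [0.95, -0.15, 0.91, 0.4, 0, 0, 0],
    [0.95, 0, 0, 0, 0, 0, 0],
    [0.95, 0, 0, 0, 0, 0, 0],
  ],
)

```text
clock: 48.4
position: [0.4342, -0.1625, 0.0731]
ee_rot: [-3.141, -0.009, -0.0]
force: [0.8, 0.3, -0.1]
width: 0.952
gripper_force: 0.0
```

```bash
python3 - <<'E'
from h import *
im=wfind('sheet',.006);save(im,'w5.png')
plan(0.2,(.4315,-.1633,-.0222))
E
```

```text
sheet ([416.7, -171.4], 90, 40, 2.2, [242, 172], [283, 257])
sheet ([422.2, -303.8], 93, 60, -4.7, [363, 166], [434, 254])
now [ 0.4346 -0.1621  0.0733] yaw 0.4 tilt 0.06 clk 48.5 w 0.949
turn x1 [-0.006, -0.008, 0.035]
go [ 0.432 -0.163 -0.022] x5 [-0.025, 0.01, 0.764]
```

Emit:
carry_out(
  commands=[
    [0.95, -0.12, 0.04, 0.95, 0, 0, 0],
    [0.95, 0, 0, 0.95, 0, 0, 0],
    [0.95, 0, 0, 0.95, 0, 0, 0],
    [0.95, 0, 0, 0.6, 0, 0, 0],
    [0.95, 0, 0, 0.3, 0, 0, 0],
    [0.95, 0, 0, 0.06, 0, 0, 0],
    [0.4, 0, 0, 0, 0, 0, 0],
    [0.4, 0, 0, 0, 0, 0, 0],
  ],
)

```text
clock: 49.25
position: [0.4316, -0.1643, -0.0215]
ee_rot: [3.141, 0.01, 0.002]
force: [-0.1, 1.3, 1.1]
width: 0.826
gripper_force: 0.0
```

Emit:
carry_out(
  commands=[
    [0.4, 0, 0, 0, 0, 0, 0],
    [0.4, 0, 0, 0, 0, 0, 0],
    [0.4, 0, 0, 0, 0, 0, 0],
    [0.4, 0, 0, 0, 0, 0, 0],
  ],
)

```text
clock: 49.65
position: [0.4312, -0.1645, -0.0219]
ee_rot: [3.141, 0.009, 0.001]
force: [-1.1, 0.3, 5.8]
width: 0.618
gripper_force: 35.0
```

Emit:
carry_out(
  commands=[
    [0.4, 0, 0, -0.4, 0, 0, 0],
    [0.4, 0, 0, -0.9, 0, 0, 0],
    [0.4, 0, 0, -0.9, 0, 0, 0],
    [0.4, 0, 0, -0.9, 0, 0, 0],
    [0.4, 0, 0, -0.9, 0, 0, 0],
    [0.4, 0, 0, -0.9, 0, 0, 0],
    [0.4, 0, 0, -0.9, 0, 0, 0],
    [0.4, 0, 0, -0.9, 0, 0, 0],
  ],
)

```text
clock: 50.45
position: [0.4303, -0.1642, 0.1467]
ee_rot: [-3.142, -0.009, 0.0]
force: [1.3, 0.8, -1.4]
width: 0.622
gripper_force: 35.0
```

```bash
python3 - <<'E'
from h import *
held()
plan(98.4,(.482,.217,.15))
E
```

```text
held: top z -27.3 far x 86.5 y [-29.   27.8] 11482
   22 [-28.4  27.3]
   65 [-28.4  27.2]
now [ 0.4323 -0.1648  0.1499] yaw 0.3 tilt 0.27 clk 50.5 w 0.623
turn x18 [0.003, -0.001, -0.951]
go [0.482 0.217 0.15 ] x16 [0.926, 0.262, -0.0]
```

Emit:
carry_out(
  commands=[
    [0.4, 0, 0, 0, 0, 0, -0.95],
    [0.4, 0, 0, 0, 0, 0, -0.95],
    [0.4, 0, 0, 0, 0, 0, -0.95],
    [0.4, 0, 0, 0, 0, 0, -0.95],
    [0.4, 0, 0, 0, 0, 0, -0.95],
    [0.4, 0, 0, 0, 0, 0, -0.95],
    [0.4, 0, 0, 0, 0, 0, -0.95],
    [0.4, 0, 0, 0, 0, 0, -0.95],
  ],
)

```text
clock: 51.3
position: [0.4304, -0.1643, 0.1456]
ee_rot: [2.912, 1.179, -0.0]
force: [0.4, 0.3, -0.5]
width: 0.623
gripper_force: 35.0
```

Emit:
carry_out(
  commands=[
    [0.4, 0, 0, 0, 0, 0, -0.95],
    [0.4, 0, 0, 0, 0, 0, -0.95],
    [0.4, 0, 0, 0, 0, 0, -0.95],
    [0.4, 0, 0, 0, 0, 0, -0.95],
    [0.4, 0, 0, 0, 0, 0, -0.95],
    [0.4, 0, 0, 0, 0, 0, -0.95],
    [0.4, 0, 0, 0, 0, 0, -0.95],
    [0.4, 0, 0, 0, 0, 0, -0.95],
  ],
)

```text
clock: 52.1
position: [0.4304, -0.1644, 0.1455]
ee_rot: [-2.267, -2.175, 0.001]
force: [-0.3, 0.1, -0.6]
width: 0.619
gripper_force: 35.0
```

Emit:
carry_out(
  commands=[
    [0.4, 0, 0, 0, 0, 0, -0.95],
    [0.4, 0, 0, 0, 0, 0, -0.95],
    [0.4, 0.93, 0.26, 0, 0, 0, 0],
    [0.4, 0.93, 0.26, 0, 0, 0, 0],
    [0.4, 0.93, 0.26, 0, 0, 0, 0],
    [0.4, 0.93, 0.26, 0, 0, 0, 0],
    [0.4, 0.93, 0.26, 0, 0, 0, 0],
    [0.4, 0.93, 0.26, 0, 0, 0, 0],
  ],
)

```text
clock: 52.9
position: [0.4489, -0.0199, 0.1456]
ee_rot: [2.055, 2.376, -0.001]
force: [0.5, -0.3, -0.9]
width: 0.625
gripper_force: 35.0
```

Emit:
carry_out(
  commands=[
    [0.4, 0.93, 0.26, 0, 0, 0, 0],
    [0.4, 0.93, 0.26, 0, 0, 0, 0],
    [0.4, 0.93, 0.26, 0, 0, 0, 0],
    [0.4, 0.93, 0.26, 0, 0, 0, 0],
    [0.4, 0.93, 0.26, 0, 0, 0, 0],
    [0.4, 0.93, 0.26, 0, 0, 0, 0],
    [0.4, 0.93, 0.26, 0, 0, 0, 0],
    [0.4, 0.93, 0.26, 0, 0, 0, 0],
  ],
)

```text
clock: 53.7
position: [0.4736, 0.1715, 0.1455]
ee_rot: [2.055, 2.376, -0.001]
force: [0.4, 0.2, -1.4]
width: 0.623
gripper_force: 35.0
```

Emit:
carry_out(
  commands=[
    [0.4, 0.93, 0.26, 0, 0, 0, 0],
    [0.4, 0.93, 0.26, 0, 0, 0, 0],
    [0.4, 0, 0, 0, 0, 0, 0],
    [0.4, 0, 0, 0, 0, 0, 0],
  ],
)

```text
clock: 54.1
position: [0.4796, 0.2187, 0.1453]
ee_rot: [2.053, 2.377, -0.001]
force: [0.0, -0.1, -0.9]
width: 0.625
gripper_force: 35.0
```

```bash
python3 - <<'E'
from h import *
held()
plan(98.4,(.4819,.219,.0212))
E
```

```text
held: top z -27.2 far x 88.0 y [-28.9  27.9] 11675
   22 [-28.4  27.4]
   65 [-28.2  27.5]
now [0.4797 0.2179 0.1452] yaw 98.3 tilt 0.06 clk 54.1 w 0.622
turn x1 [-0.005, 0.01, -0.018]
go [0.482 0.219 0.021] x6 [0.005, 0.015, 0.827]
```

Emit:
carry_out(
  commands=[
    [0.4, 0.03, 0.09, 0.6, 0, 0, 0],
    [0.4, 0, 0, 0.9, 0, 0, 0],
    [0.4, 0, 0, 0.9, 0, 0, 0],
    [0.4, 0, 0, 0.9, 0, 0, 0],
    [0.4, 0, 0, 0.9, 0, 0, 0],
    [0.4, 0, 0, 0.6, 0, 0, 0],
    [0.4, 0, 0, 0.16, 0, 0, 0],
    [0.4, 0, 0, 0, 0, 0, 0],
  ],
)

```text
clock: 54.95
position: [0.4815, 0.2184, 0.0204]
ee_rot: [-2.056, -2.375, 0.003]
force: [-0.3, 0.1, 0.1]
width: 0.622
gripper_force: 35.0
```

Emit:
carry_out(
  commands=[
    [0.4, 0, 0, 0, 0, 0, 0],
    [0.78, 0, 0, 0, 0, 0, 0],
    [0.78, 0, 0, 0, 0, 0, 0],
    [0.78, 0, 0, 0, 0, 0, 0],
    [0.78, 0, 0, -0.4, 0, 0, 0],
    [0.78, 0, 0, -0.9, 0, 0, 0],
    [0.78, 0, 0, -0.9, 0, 0, 0],
    [0.78, 0, 0, -0.9, 0, 0, 0],
  ],
)

```text
clock: 55.75
position: [0.482, 0.2199, 0.1003]
ee_rot: [-2.054, -2.377, -0.0]
force: [0.8, -0.0, -0.1]
width: 0.781
gripper_force: 0.0
```

Emit:
carry_out(
  commands=[
    [0.78, 0, 0, -0.9, 0, 0, 0],
    [0.78, 0, 0, -0.9, 0, 0, 0],
    [0.78, 0, 0, -0.9, 0, 0, 0],
    [0.78, -0.8, 0, 0, 0, 0, 0],
    [0.78, -0.9, 0, 0, 0, 0, 0],
    [0.78, 0, 0, 0, 0, 0, 0],
  ],
)

```text
clock: 56.35
position: [0.489, 0.1744, 0.1669]
ee_rot: [2.058, 2.371, -0.001]
force: [-0.1, -0.9, -0.6]
width: 0.781
gripper_force: 0.0
```

```bash
python3 - <<'E'
import h
s=open('h.py').read().replace("'fine':((18,120,120)","'fine':((15,165,150)");open('h.py','w').write(s)
from h import *
RNG['fine']=((15,165,150),(28,255,255),.014)
stack(wrist())
t=arm.get_image('top');[print(*o[:7]) for o in find(t)]
P=cloud(t);hsv=cv2.cvtColor(t['pixels'],cv2.COLOR_RGB2HSV);print(hsv[170,265],hsv[170,280],hsv[150,285])
plan(1.5,(.637,-.032,.15))
E
```

```text
top z 47.5 x [-28.8  28.1] y [-82.2  84.2]
  y0 x [-28.1  27.5]
  y60 x [-27.9  28. ]
  slope [ 0. -0.]
fine 629 -32 170 58 2.2 [ 0.6285 -0.0315]
polish 489 -435 171 56 -0.7 [ 0.487  -0.4353]
sheet 389 -302 166 53 -4.1 [ 0.387 -0.303]
turq 280 -496 166 56 -12.8 [ 0.2788 -0.4954]
[ 20 180 203] [ 17 139 154] [ 17 141 146]
now [0.4884 0.1776 0.1669] yaw 98.2 tilt 0.04 clk 56.5 w 0.782
turn x18 [0.0, -0.0, 0.938]
go [ 0.637 -0.032  0.15 ] x9 [0.636, 0.948, 0.075]
```

Emit:
carry_out(
  commands=[
    [0.95, 0, 0, 0, 0, 0, 0.93],
    [0.95, 0, 0, 0, 0, 0, 0.93],
    [0.95, 0, 0, 0, 0, 0, 0.93],
    [0.95, 0, 0, 0, 0, 0, 0.93],
    [0.95, 0, 0, 0, 0, 0, 0.93],
    [0.95, 0, 0, 0, 0, 0, 0.93],
    [0.95, 0, 0, 0, 0, 0, 0.93],
    [0.95, 0, 0, 0, 0, 0, 0.93],
  ],
)

```text
clock: 57.25
position: [0.4879, 0.1792, 0.1665]
ee_rot: [-2.779, -1.464, -0.0]
force: [-0.4, 1.1, -0.5]
width: 0.952
gripper_force: 0.0
```

Emit:
carry_out(
  commands=[
    [0.95, 0, 0, 0, 0, 0, 0.93],
    [0.95, 0, 0, 0, 0, 0, 0.93],
    [0.95, 0, 0, 0, 0, 0, 0.93],
    [0.95, 0, 0, 0, 0, 0, 0.93],
    [0.95, 0, 0, 0, 0, 0, 0.93],
    [0.95, 0, 0, 0, 0, 0, 0.93],
    [0.95, 0, 0, 0, 0, 0, 0.93],
    [0.95, 0, 0, 0, 0, 0, 0.93],
  ],
)

```text
clock: 58.05
position: [0.4879, 0.1792, 0.1665]
ee_rot: [-3.121, -0.354, -0.0]
force: [0.4, -0.7, -0.9]
width: 0.95
gripper_force: 0.0
```

Emit:
carry_out(
  commands=[
    [0.95, 0, 0, 0, 0, 0, 0.93],
    [0.95, 0, 0, 0, 0, 0, 0.93],
    [0.95, 0.58, 0.95, 0, 0, 0, 0],
    [0.95, 0.58, 0.95, 0, 0, 0, 0],
    [0.95, 0.58, 0.95, 0, 0, 0, 0],
    [0.95, 0.58, 0.95, 0, 0, 0, 0],
    [0.95, 0.58, 0.95, 0, 0, 0, 0],
    [0.95, 0.58, 0.95, 0, 0, 0, 0],
  ],
)

```text
clock: 58.85
position: [0.5817, 0.0397, 0.1665]
ee_rot: [-3.14, -0.069, -0.0]
force: [1.1, 0.9, 0.2]
width: 0.951
gripper_force: 0.0
```

Emit:
carry_out(
  commands=[
    [0.95, 0.58, 0.95, 0.3, 0, 0, 0],
    [0.95, 0.58, 0.95, 0.6, 0, 0, 0],
    [0.95, 0.58, 0.95, 0.6, 0, 0, 0],
    [0.95, 0, 0, 0.8, 0, 0, 0],
    [0.95, 0, 0, 0.8, 0, 0, 0],
    [0.95, 0, 0, 0.4, 0, 0, 0],
    [0.95, 0, 0, 0, 0, 0, 0],
    [0.95, 0, 0, 0, 0, 0, 0],
  ],
)

```text
clock: 59.65
position: [0.628, -0.0295, 0.0794]
ee_rot: [-3.141, -0.067, -0.001]
force: [0.3, 1.2, -0.5]
width: 0.953
gripper_force: 0.0
```

```bash
python3 - <<'E'
from h import *
im=wfind('fine',.014);save(im,'w6.png')
plan(2.2,(.629,-.032,-.0195))
E
```

```text
now [ 0.6283 -0.0297  0.0798] yaw 2.4 tilt 0.09 clk 59.7 w 0.949
turn x1 [-0.002, -0.015, 0.041]
go [ 0.629 -0.032 -0.02 ] x5 [0.005, 0.018, 0.795]
```

View pics/w6.png

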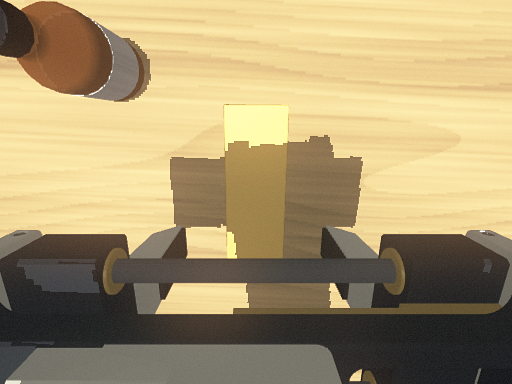

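The yellow stone is centred at (255,180) between the fingers, and the oil bottle at (85,60) is clear.

Emit:
carry_out(
  commands=[
    [0.95, 0.03, 0.07, 0.9, 0, 0, 0],
    [0.95, 0, 0, 0.9, 0, 0, 0],
    [0.95, 0, 0, 0.9, 0, 0, 0],
    [0.95, 0, 0, 0.8, 0, 0, 0],
    [0.95, 0, 0, 0.44, 0, 0, 0],
    [0.4, 0, 0, 0, 0, 0, 0],
    [0.4, 0, 0, 0, 0, 0, 0],
    [0.4, 0, 0, 0, 0, 0, 0],
  ],
)

```text
clock: 60.5
position: [0.6295, -0.032, -0.0184]
ee_rot: [3.141, 0.066, 0.003]
force: [-0.3, 0.3, 0.1]
width: 0.744
gripper_force: 0.0
```

Emit:
carry_out(
  commands=[
    [0.4, 0, 0, 0, 0, 0, 0],
    [0.4, 0, 0, 0, 0, 0, 0],
    [0.4, 0, 0, 0, 0, 0, 0],
  ],
)

```text
clock: 60.8
position: [0.6292, -0.0319, -0.0187]
ee_rot: [-3.141, -0.066, -0.003]
force: [-1.0, 0.2, 7.0]
width: 0.625
gripper_force: 35.0
```

Emit:
carry_out(
  commands=[
    [0.4, 0, 0, -0.4, 0, 0, 0],
    [0.4, 0, 0, -0.9, 0, 0, 0],
    [0.4, 0, 0, -0.9, 0, 0, 0],
    [0.4, 0, 0, -0.9, 0, 0, 0],
    [0.4, 0, 0, -0.9, 0, 0, 0],
    [0.4, 0, 0, -0.9, 0, 0, 0],
    [0.4, 0, 0, -0.9, 0, 0, 0],
    [0.4, 0, 0, -0.9, 0, 0, 0],
  ],
)

```text
clock: 61.6
position: [0.6277, -0.0322, 0.1489]
ee_rot: [3.141, 0.065, -0.001]
force: [-0.2, 0.4, -2.9]
width: 0.624
gripper_force: 35.0
```

```bash
python3 - <<'E'
from h import *
held()
plan(98.4,(.4819,.218,.17))
E
```

```text
held: top z -32.0 far x 86.1 y [-28.7  27.7] 11979
   22 [-28.1  26.9]
   65 [-28.1  27. ]
now [ 0.6299 -0.0322  0.153 ] yaw 2.4 tilt 0.27 clk 61.6 w 0.624
turn x18 [0.002, -0.002, -0.931]
go [0.482 0.218 0.17 ] x12 [0.897, -0.366, -0.057]
```

Emit:
carry_out(
  commands=[
    [0.4, 0, 0, 0, 0, 0, -0.93],
    [0.4, 0, 0, 0, 0, 0, -0.93],
    [0.4, 0, 0, 0, 0, 0, -0.93],
    [0.4, 0, 0, 0, 0, 0, -0.93],
    [0.4, 0, 0, 0, 0, 0, -0.93],
    [0.4, 0, 0, 0, 0, 0, -0.93],
    [0.4, 0, 0, 0, 0, 0, -0.93],
    [0.4, 0, 0, 0, 0, 0, -0.93],
  ],
)

```text
clock: 62.45
position: [0.6277, -0.0323, 0.1473]
ee_rot: [-2.9, -1.208, 0.002]
force: [0.7, 0.2, -3.0]
width: 0.628
gripper_force: 35.0
```

Emit:
carry_out(
  commands=[
    [0.4, 0, 0, 0, 0, 0, -0.93],
    [0.4, 0, 0, 0, 0, 0, -0.93],
    [0.4, 0, 0, 0, 0, 0, -0.93],
    [0.4, 0, 0, 0, 0, 0, -0.93],
    [0.4, 0, 0, 0, 0, 0, -0.93],
    [0.4, 0, 0, 0, 0, 0, -0.93],
    [0.4, 0, 0, 0, 0, 0, -0.93],
    [0.4, 0, 0, 0, 0, 0, -0.93],
  ],
)

```text
clock: 63.25
position: [0.6277, -0.0324, 0.1473]
ee_rot: [-2.262, -2.179, 0.002]
force: [-0.2, 0.2, -3.4]
width: 0.627
gripper_force: 35.0
```

Emit:
carry_out(
  commands=[
    [0.4, 0, 0, 0, 0, 0, -0.93],
    [0.4, 0, 0, 0, 0, 0, -0.93],
    [0.4, 0.9, -0.36, -0.06, 0, 0, 0],
    [0.4, 0.9, -0.36, -0.06, 0, 0, 0],
    [0.4, 0.9, -0.36, -0.06, 0, 0, 0],
    [0.4, 0.9, -0.36, -0.06, 0, 0, 0],
    [0.4, 0.9, -0.36, -0.06, 0, 0, 0],
    [0.4, 0.9, -0.36, -0.06, 0, 0, 0],
  ],
)

```text
clock: 64.05
position: [0.5544, 0.094, 0.1565]
ee_rot: [-2.055, -2.376, 0.001]
force: [0.5, -0.2, -3.7]
width: 0.626
gripper_force: 35.0
```

Emit:
carry_out(
  commands=[
    [0.4, 0.9, -0.36, -0.06, 0, 0, 0],
    [0.4, 0.9, -0.36, -0.06, 0, 0, 0],
    [0.4, 0.9, -0.36, -0.06, 0, 0, 0],
    [0.4, 0.9, -0.36, -0.06, 0, 0, 0],
    [0.4, 0.9, -0.36, -0.06, 0, 0, 0],
    [0.4, 0.9, -0.36, -0.06, 0, 0, 0],
    [0.4, 0, 0, 0, 0, 0, 0],
    [0.4, 0, 0, 0, 0, 0, 0],
  ],
)

```text
clock: 64.85
position: [0.4821, 0.2195, 0.1656]
ee_rot: [2.053, 2.378, -0.001]
force: [0.9, -1.4, -2.5]
width: 0.622
gripper_force: 35.0
```

```bash
python3 - <<'E'
from h import *
held()
plan(98.4,(.4819,.2195,.0305))
E
```

```text
held: top z -32.0 far x 87.9 y [-28.6  27.8] 12216
   22 [-28.   27.1]
   65 [-27.9  27.1]
now [0.4826 0.2186 0.1655] yaw 98.3 tilt 0.06 clk 64.9 w 0.624
turn x1 [-0.003, 0.01, -0.02]
go [0.482 0.22  0.03 ] x6 [0.006, -0.004, 0.9]
```

Emit:
carry_out(
  commands=[
    [0.4, 0.04, -0.02, 0.6, 0, 0, 0],
    [0.4, 0, 0, 0.9, 0, 0, 0],
    [0.4, 0, 0, 0.9, 0, 0, 0],
    [0.4, 0, 0, 0.9, 0, 0, 0],
    [0.4, 0, 0, 0.9, 0, 0, 0],
    [0.4, 0, 0, 0.9, 0, 0, 0],
    [0.4, 0, 0, 0.3, 0, 0, 0],
    [0.4, 0, 0, 0, 0, 0, 0],
  ],
)

```text
clock: 65.7
position: [0.4818, 0.2191, 0.0301]
ee_rot: [-2.056, -2.375, 0.003]
force: [-0.2, 0.2, -2.8]
width: 0.627
gripper_force: 35.0
```

Emit:
carry_out(
  commands=[
    [0.4, 0, 0, 0, 0, 0, 0],
    [0.78, 0, 0, 0, 0, 0, 0],
    [0.78, 0, 0, 0, 0, 0, 0],
    [0.78, 0, 0, 0, 0, 0, 0],
    [0.78, 0, 0, -0.4, 0, 0, 0],
    [0.78, 0, 0, -0.9, 0, 0, 0],
    [0.78, 0, 0, -0.9, 0, 0, 0],
    [0.78, 0, 0, -0.9, 0, 0, 0],
  ],
)

```text
clock: 66.5
position: [0.4818, 0.2206, 0.1099]
ee_rot: [2.054, 2.377, 0.001]
force: [0.9, 0.1, -0.4]
width: 0.779
gripper_force: 0.0
```

Emit:
carry_out(
  commands=[
    [0.78, 0, 0, -0.9, 0, 0, 0],
    [0.78, 0, 0, -0.9, 0, 0, 0],
    [0.78, 0, 0, -0.5, 0, 0, 0],
    [0.78, -0.8, 0, 0, 0, 0, 0],
    [0.78, -0.9, 0, 0, 0, 0, 0],
    [0.78, 0, 0, 0, 0, 0, 0],
  ],
)

```text
clock: 67.1
position: [0.4886, 0.1749, 0.1657]
ee_rot: [2.058, 2.371, -0.003]
force: [-0.3, -0.7, 0.6]
width: 0.782
gripper_force: 0.0
```

```bash
python3 - <<'E'
from h import *
stack(wrist())
t=arm.get_image('top');[print(*o[:7]) for o in find(t)]
plan(-3.8,(.389,-.3025,.15))
E
```

```text
top z 61.5 x [-27.7  28.9] y [-80.9  85.3]
  y0 x [-27.1  28.4]
  y60 x [-26.7  28.3]
  slope [ 0.001 -0.   ]
polish 489 -435 171 56 -0.6 [ 0.4871 -0.4352]
sheet 389 -302 166 53 -4.1 [ 0.3867 -0.303 ]
turq 280 -496 165 56 -12.8 [ 0.2786 -0.4953]
now [0.488  0.178  0.1658] yaw 98.2 tilt 0.0 clk 67.2 w 0.781
turn x19 [-0.0, 0.0, 0.937]
go [ 0.389 -0.302  0.15 ] x21 [-0.127, 0.926, 0.03]
```

Emit:
carry_out(
  commands=[
    [0.95, 0, 0, 0, 0, 0, 0.94],
    [0.95, 0, 0, 0, 0, 0, 0.94],
    [0.95, 0, 0, 0, 0, 0, 0.94],
    [0.95, 0, 0, 0, 0, 0, 0.94],
    [0.95, 0, 0, 0, 0, 0, 0.94],
    [0.95, 0, 0, 0, 0, 0, 0.94],
    [0.95, 0, 0, 0, 0, 0, 0.94],
    [0.95, 0, 0, 0, 0, 0, 0.94],
  ],
)

```text
clock: 68.0
position: [0.4876, 0.1797, 0.1657]
ee_rot: [-2.785, -1.453, -0.0]
force: [0.1, -0.5, -0.2]
width: 0.949
gripper_force: 0.0
```

Emit:
carry_out(
  commands=[
    [0.95, 0, 0, 0, 0, 0, 0.94],
    [0.95, 0, 0, 0, 0, 0, 0.94],
    [0.95, 0, 0, 0, 0, 0, 0.94],
    [0.95, 0, 0, 0, 0, 0, 0.94],
    [0.95, 0, 0, 0, 0, 0, 0.94],
    [0.95, 0, 0, 0, 0, 0, 0.94],
    [0.95, 0, 0, 0, 0, 0, 0.94],
    [0.95, 0, 0, 0, 0, 0, 0.94],
  ],
)

```text
clock: 68.8
position: [0.4876, 0.1797, 0.1657]
ee_rot: [-3.124, -0.329, 0.0]
force: [-0.2, 0.5, -0.4]
width: 0.949
gripper_force: 0.0
```

Emit:
carry_out(
  commands=[
    [0.95, 0, 0, 0, 0, 0, 0.94],
    [0.95, 0, 0, 0, 0, 0, 0.94],
    [0.95, 0, 0, 0, 0, 0, 0.94],
    [0.95, -0.12, 0.93, 0, 0, 0, 0],
    [0.95, -0.12, 0.93, 0, 0, 0, 0],
    [0.95, -0.12, 0.93, 0, 0, 0, 0],
    [0.95, -0.12, 0.93, 0, 0, 0, 0],
    [0.95, -0.12, 0.93, 0, 0, 0, 0],
  ],
)

```text
clock: 69.6
position: [0.4645, 0.0639, 0.1658]
ee_rot: [-3.139, 0.107, 0.0]
force: [1.1, -0.3, -0.5]
width: 0.948
gripper_force: 0.0
```

Emit:
carry_out(
  commands=[
    [0.95, -0.12, 0.93, 0, 0, 0, 0],
    [0.95, -0.12, 0.93, 0, 0, 0, 0],
    [0.95, -0.12, 0.93, 0, 0, 0, 0],
    [0.95, -0.12, 0.93, 0, 0, 0, 0],
    [0.95, -0.12, 0.93, 0, 0, 0, 0],
    [0.95, -0.12, 0.93, 0, 0, 0, 0],
    [0.95, -0.12, 0.93, 0, 0, 0, 0],
    [0.95, -0.12, 0.93, 0, 0, 0, 0],
  ],
)

```text
clock: 70.4
position: [0.4281, -0.1201, 0.1658]
ee_rot: [-3.139, 0.107, -0.0]
force: [-0.3, -0.2, -0.4]
width: 0.949
gripper_force: 0.0
```

Emit:
carry_out(
  commands=[
    [0.95, -0.12, 0.93, 0, 0, 0, 0],
    [0.95, -0.12, 0.93, 0.6, 0, 0, 0],
    [0.95, -0.12, 0.93, 0.6, 0, 0, 0],
    [0.95, -0.12, 0.93, 0.6, 0, 0, 0],
    [0.95, -0.12, 0.93, 0.6, 0, 0, 0],
    [0.95, -0.12, 0.93, 0.6, 0, 0, 0],
    [0.95, -0.12, 0.93, 0.6, 0, 0, 0],
    [0.95, -0.12, 0.93, 0, 0, 0, 0],
  ],
)

```text
clock: 71.2
position: [0.3905, -0.3034, 0.0739]
ee_rot: [-3.138, 0.107, 0.004]
force: [0.6, 0.9, 0.3]
width: 0.952
gripper_force: 0.0
```

Emit:
carry_out(
  commands=[
    [0.95, 0, 0, 0, 0, 0, 0],
    [0.95, 0, 0, 0, 0, 0, 0],
  ],
)

```text
clock: 71.4
position: [0.3915, -0.3037, 0.0756]
ee_rot: [-3.139, 0.11, -0.0]
force: [0.3, 0.8, -1.0]
width: 0.95
gripper_force: 0.0
```

```bash
python3 - <<'E'
from h import *
im=wfind('sheet',.006)
plan(-3.9,(.390,-.3025,-.0222))
E
```

```text
sheet ([383.2, -302.6], 110, 57, -4.2, [224, 151], [283, 257])
sheet ([452.1, -307.4], 57, 45, 86.1, [222, 110], [285, 160])
now [ 0.3917 -0.3031  0.0757] yaw -4.0 tilt 0.04 clk 71.5 w 0.946
turn x1 [-0.007, -0.003, -0.009]
go [ 0.39  -0.302 -0.022] x5 [-0.014, -0.004, 0.783]
```

Emit:
carry_out(
  commands=[
    [0.95, -0.07, -0.02, 0.95, 0, 0, 0],
    [0.95, 0, 0, 0.95, 0, 0, 0],
    [0.95, 0, 0, 0.95, 0, 0, 0],
    [0.95, 0, 0, 0.7, 0, 0, 0],
    [0.95, 0, 0, 0.3, 0, 0, 0],
    [0.95, 0, 0, 0.06, 0, 0, 0],
    [0.4, 0, 0, 0, 0, 0, 0],
    [0.4, 0, 0, 0, 0, 0, 0],
  ],
)

```text
clock: 72.25
position: [0.3899, -0.3038, -0.0212]
ee_rot: [3.139, -0.11, 0.002]
force: [0.4, -1.3, -0.0]
width: 0.826
gripper_force: 0.0
```

Emit:
carry_out(
  commands=[
    [0.4, 0, 0, 0, 0, 0, 0],
    [0.4, 0, 0, 0, 0, 0, 0],
    [0.4, 0, 0, 0, 0, 0, 0],
    [0.4, 0, 0, 0, 0, 0, 0],
  ],
)

```text
clock: 72.65
position: [0.3895, -0.3039, -0.0216]
ee_rot: [3.139, -0.111, 0.001]
force: [-0.4, 0.1, 6.7]
width: 0.619
gripper_force: 35.0
```

Emit:
carry_out(
  commands=[
    [0.4, 0, 0, -0.4, 0, 0, 0],
    [0.4, 0, 0, -0.9, 0, 0, 0],
    [0.4, 0, 0, -0.9, 0, 0, 0],
    [0.4, 0, 0, -0.9, 0, 0, 0],
    [0.4, 0, 0, -0.9, 0, 0, 0],
    [0.4, 0, 0, -0.9, 0, 0, 0],
    [0.4, 0, 0, -0.9, 0, 0, 0],
    [0.4, 0, 0, -0.9, 0, 0, 0],
  ],
)

```text
clock: 73.45
position: [0.3888, -0.3034, 0.1469]
ee_rot: [-3.14, 0.111, 0.0]
force: [0.3, -0.4, -0.7]
width: 0.619
gripper_force: 35.0
```

```bash
python3 - <<'E'
from h import *
held()
plan(98.4,(.4819,.219,.15))
E
```

```text
held: top z -27.0 far x 85.3 y [-28.9  27.9] 11164
   22 [-28.4  27.3]
   65 [-28.4  27.4]
now [ 0.3905 -0.3046  0.1503] yaw -4.0 tilt 0.28 clk 73.5 w 0.62
turn x19 [0.003, -0.001, -0.941]
go [0.482 0.219 0.15 ] x22 [0.918, 0.304, 0.001]
```

Emit:
carry_out(
  commands=[
    [0.4, 0, 0, 0, 0, 0, -0.94],
    [0.4, 0, 0, 0, 0, 0, -0.94],
    [0.4, 0, 0, 0, 0, 0, -0.94],
    [0.4, 0, 0, 0, 0, 0, -0.94],
    [0.4, 0, 0, 0, 0, 0, -0.94],
    [0.4, 0, 0, 0, 0, 0, -0.94],
    [0.4, 0, 0, 0, 0, 0, -0.94],
    [0.4, 0, 0, 0, 0, 0, -0.94],
  ],
)

```text
clock: 74.3
position: [0.3888, -0.3035, 0.1458]
ee_rot: [-2.959, -1.056, 0.0]
force: [0.4, -0.6, 0.1]
width: 0.615
gripper_force: 35.0
```

Emit:
carry_out(
  commands=[
    [0.4, 0, 0, 0, 0, 0, -0.94],
    [0.4, 0, 0, 0, 0, 0, -0.94],
    [0.4, 0, 0, 0, 0, 0, -0.94],
    [0.4, 0, 0, 0, 0, 0, -0.94],
    [0.4, 0, 0, 0, 0, 0, -0.94],
    [0.4, 0, 0, 0, 0, 0, -0.94],
    [0.4, 0, 0, 0, 0, 0, -0.94],
    [0.4, 0, 0, 0, 0, 0, -0.94],
  ],
)

```text
clock: 75.1
position: [0.3888, -0.3036, 0.1458]
ee_rot: [-2.364, -2.068, 0.001]
force: [-0.7, 0.3, 0.2]
width: 0.621
gripper_force: 35.0
```

Emit:
carry_out(
  commands=[
    [0.4, 0, 0, 0, 0, 0, -0.94],
    [0.4, 0, 0, 0, 0, 0, -0.94],
    [0.4, 0, 0, 0, 0, 0, -0.94],
    [0.4, 0.92, 0.3, 0, 0, 0, 0],
    [0.4, 0.92, 0.3, 0, 0, 0, 0],
    [0.4, 0.92, 0.3, 0, 0, 0, 0],
    [0.4, 0.92, 0.3, 0, 0, 0, 0],
    [0.4, 0.92, 0.3, 0, 0, 0, 0],
  ],
)

```text
clock: 75.9
position: [0.4094, -0.1836, 0.1458]
ee_rot: [2.055, 2.376, -0.001]
force: [1.1, 1.2, -1.8]
width: 0.621
gripper_force: 35.0
```

Emit:
carry_out(
  commands=[
    [0.4, 0.92, 0.3, 0, 0, 0, 0],
    [0.4, 0.92, 0.3, 0, 0, 0, 0],
    [0.4, 0.92, 0.3, 0, 0, 0, 0],
    [0.4, 0.92, 0.3, 0, 0, 0, 0],
    [0.4, 0.92, 0.3, 0, 0, 0, 0],
    [0.4, 0.92, 0.3, 0, 0, 0, 0],
    [0.4, 0.92, 0.3, 0, 0, 0, 0],
    [0.4, 0.92, 0.3, 0, 0, 0, 0],
  ],
)

```text
clock: 76.7
position: [0.4422, 0.007, 0.1458]
ee_rot: [2.055, 2.376, -0.001]
force: [0.1, -0.8, -0.2]
width: 0.626
gripper_force: 35.0
```

Emit:
carry_out(
  commands=[
    [0.4, 0.92, 0.3, 0, 0, 0, 0],
    [0.4, 0.92, 0.3, 0, 0, 0, 0],
    [0.4, 0.92, 0.3, 0, 0, 0, 0],
    [0.4, 0.92, 0.3, 0, 0, 0, 0],
    [0.4, 0.92, 0.3, 0, 0, 0, 0],
    [0.4, 0.92, 0.3, 0, 0, 0, 0],
    [0.4, 0.92, 0.3, 0, 0, 0, 0],
    [0.4, 0.92, 0.3, 0, 0, 0, 0],
  ],
)

```text
clock: 77.5
position: [0.4752, 0.1976, 0.1457]
ee_rot: [2.055, 2.376, -0.001]
force: [0.7, 0.2, -0.4]
width: 0.619
gripper_force: 35.0
```

Emit:
carry_out(
  commands=[
    [0.4, 0.92, 0.3, 0, 0, 0, 0],
    [0.4, 0, 0, 0, 0, 0, 0],
    [0.4, 0, 0, 0, 0, 0, 0],
  ],
)

```text
clock: 77.8
position: [0.479, 0.2208, 0.1455]
ee_rot: [2.053, 2.377, -0.001]
force: [0.1, -1.2, -1.2]
width: 0.622
gripper_force: 35.0
```

```bash
python3 - <<'E'
from h import *
held()
plan(98.4,(.4818,.2202,.0412))
E
```

```text
held: top z -26.9 far x 86.9 y [-28.8  28.1] 11371
   22 [-28.2  27.4]
   65 [-28.1  27.5]
now [0.4791 0.22   0.1454] yaw 98.3 tilt 0.07 clk 77.8 w 0.622
turn x1 [-0.005, 0.01, -0.018]
go [0.482 0.22  0.041] x5 [-0.002, 0.021, 0.834]
```

Emit:
carry_out(
  commands=[
    [0.4, -0.01, 0.1, 0.6, 0, 0, 0],
    [0.4, 0, 0, 0.9, 0, 0, 0],
    [0.4, 0, 0, 0.9, 0, 0, 0],
    [0.4, 0, 0, 0.9, 0, 0, 0],
    [0.4, 0, 0, 0.6, 0, 0, 0],
    [0.4, 0, 0, 0.25, 0, 0, 0],
    [0.4, 0, 0, 0, 0, 0, 0],
    [0.4, 0, 0, 0, 0, 0, 0],
  ],
)

```text
clock: 78.65
position: [0.482, 0.2204, 0.0415]
ee_rot: [2.056, 2.376, -0.001]
force: [-0.1, -0.4, -0.7]
width: 0.621
gripper_force: 35.0
```

Emit:
carry_out(
  commands=[
    [0.78, 0, 0, 0, 0, 0, 0],
    [0.78, 0, 0, 0, 0, 0, 0],
    [0.78, 0, 0, 0, 0, 0, 0],
    [0.78, 0, 0, -0.4, 0, 0, 0],
    [0.78, 0, 0, -0.9, 0, 0, 0],
    [0.78, 0, 0, -0.9, 0, 0, 0],
    [0.78, 0, 0, -0.9, 0, 0, 0],
    [0.78, 0, 0, -0.9, 0, 0, 0],
  ],
)

```text
clock: 79.45
position: [0.4818, 0.2211, 0.1435]
ee_rot: [2.054, 2.377, 0.001]
force: [0.8, -0.5, -0.1]
width: 0.779
gripper_force: 0.0
```

Emit:
carry_out(
  commands=[
    [0.78, 0, 0, -0.9, 0, 0, 0],
    [0.78, -0.8, 0, 0, 0, 0, 0],
    [0.78, -0.9, 0, 0, 0, 0, 0],
    [0.78, 0, 0, 0, 0, 0, 0],
  ],
)

```text
clock: 79.85
position: [0.4888, 0.1756, 0.165]
ee_rot: [2.058, 2.371, -0.001]
force: [0.1, -0.7, -0.4]
width: 0.78
gripper_force: 0.0
```

```bash
python3 - <<'E'
from h import *
stack(wrist())
t=arm.get_image('top');[print(*o[:7]) for o in find(t)]
plan(-.7,(.4895,-.435,.15))
E
```

```text
top z 67.5 x [-28.5  28.3] y [-82.1  84.8]
  y0 x [-28.   27.6]
  y60 x [-27.5  28.1]
  slope [ 0. -0.]
polish 489 -435 171 56 -0.7 [ 0.487  -0.4353]
turq 280 -496 165 56 -12.8 [ 0.2786 -0.4953]
now [0.4882 0.1788 0.1649] yaw 98.2 tilt 0.04 clk 80.0 w 0.779
turn x18 [0.0, -0.0, 0.959]
go [ 0.49  -0.435  0.15 ] x26 [0.014, 0.944, 0.023]
```

Emit:
carry_out(
  commands=[
    [0.95, 0, 0, 0, 0, 0, 0.96],
    [0.95, 0, 0, 0, 0, 0, 0.96],
    [0.95, 0, 0, 0, 0, 0, 0.96],
    [0.95, 0, 0, 0, 0, 0, 0.96],
    [0.95, 0, 0, 0, 0, 0, 0.96],
    [0.95, 0, 0, 0, 0, 0, 0.96],
    [0.95, 0, 0, 0, 0, 0, 0.96],
    [0.95, 0, 0, 0, 0, 0, 0.96],
  ],
)

```text
clock: 80.75
position: [0.4877, 0.1804, 0.1645]
ee_rot: [-2.796, -1.43, -0.001]
force: [0.6, 1.0, 0.7]
width: 0.952
gripper_force: 0.0
```

Emit:
carry_out(
  commands=[
    [0.95, 0, 0, 0, 0, 0, 0.96],
    [0.95, 0, 0, 0, 0, 0, 0.96],
    [0.95, 0, 0, 0, 0, 0, 0.96],
    [0.95, 0, 0, 0, 0, 0, 0.96],
    [0.95, 0, 0, 0, 0, 0, 0.96],
    [0.95, 0, 0, 0, 0, 0, 0.96],
    [0.95, 0, 0, 0, 0, 0, 0.96],
    [0.95, 0, 0, 0, 0, 0, 0.96],
  ],
)

```text
clock: 81.55
position: [0.4876, 0.1804, 0.1645]
ee_rot: [-3.128, -0.279, 0.0]
force: [0.2, -0.8, 0.8]
width: 0.949
gripper_force: 0.0
```

Emit:
carry_out(
  commands=[
    [0.95, 0, 0, 0, 0, 0, 0.96],
    [0.95, 0, 0, 0, 0, 0, 0.96],
    [0.95, 0.02, 0.94, 0, 0, 0, 0],
    [0.95, 0.02, 0.94, 0, 0, 0, 0],
    [0.95, 0.02, 0.94, 0, 0, 0, 0],
    [0.95, 0.02, 0.94, 0, 0, 0, 0],
    [0.95, 0.02, 0.94, 0, 0, 0, 0],
    [0.95, 0.02, 0.94, 0, 0, 0, 0],
  ],
)

```text
clock: 82.35
position: [0.4893, 0.0384, 0.1646]
ee_rot: [-3.141, 0.016, -0.001]
force: [1.0, 0.4, -0.5]
width: 0.954
gripper_force: 0.0
```

Emit:
carry_out(
  commands=[
    [0.95, 0.02, 0.94, 0, 0, 0, 0],
    [0.95, 0.02, 0.94, 0, 0, 0, 0],
    [0.95, 0.02, 0.94, 0, 0, 0, 0],
    [0.95, 0.02, 0.94, 0, 0, 0, 0],
    [0.95, 0.02, 0.94, 0, 0, 0, 0],
    [0.95, 0.02, 0.94, 0, 0, 0, 0],
    [0.95, 0.02, 0.94, 0, 0, 0, 0],
    [0.95, 0.02, 0.94, 0, 0, 0, 0],
  ],
)

```text
clock: 83.15
position: [0.4915, -0.1497, 0.1645]
ee_rot: [-3.141, 0.016, -0.001]
force: [0.2, 0.5, 0.0]
width: 0.949
gripper_force: 0.0
```

Emit:
carry_out(
  commands=[
    [0.95, 0.02, 0.94, 0, 0, 0, 0],
    [0.95, 0.02, 0.94, 0, 0, 0, 0],
    [0.95, 0.02, 0.94, 0, 0, 0, 0],
    [0.95, 0.02, 0.94, 0, 0, 0, 0],
    [0.95, 0.02, 0.94, 0.3, 0, 0, 0],
    [0.95, 0.02, 0.94, 0.6, 0, 0, 0],
    [0.95, 0.02, 0.94, 0.6, 0, 0, 0],
    [0.95, 0.02, 0.94, 0.6, 0, 0, 0],
  ],
)

```text
clock: 83.95
position: [0.4938, -0.3378, 0.1114]
ee_rot: [-3.141, 0.016, -0.001]
force: [0.2, 1.0, 0.7]
width: 0.945
gripper_force: 0.0
```

Emit:
carry_out(
  commands=[
    [0.95, 0.02, 0.94, 0.6, 0, 0, 0],
    [0.95, 0.02, 0.94, 0.6, 0, 0, 0],
    [0.95, 0.02, 0.94, 0.3, 0, 0, 0],
    [0.95, 0, 0, 0, 0, 0, 0],
    [0.95, 0, 0, 0, 0, 0, 0],
  ],
)

```text
clock: 84.45
position: [0.494, -0.4077, 0.074]
ee_rot: [-3.14, 0.019, -0.0]
force: [0.1, 0.7, -0.9]
width: 0.95
gripper_force: 0.0
```

```bash
python3 - <<'E'
from h import *
im=wfind('polish',.014)
plan(-.7,(.4895,-.435,-.0195))
E
```

```text
polish ([540.1, -434.1], 69, 57, -0.6, [251, 112], [317, 190])
now [ 0.4944 -0.4071  0.0744] yaw -0.6 tilt 0.07 clk 84.5 w 0.955
turn x1 [-0.011, -0.006, 0.014]
go [ 0.49  -0.435 -0.02 ] x4 [-0.045, 0.28, 0.939]
```

Emit:
carry_out(
  commands=[
    [0.95, -0.1, 0.6, 0, 0, 0, 0],
    [0.95, -0.08, 0.5, 0.3, 0, 0, 0],
    [0.95, 0, 0, 0.9, 0, 0, 0],
    [0.95, 0, 0, 0.9, 0, 0, 0],
    [0.95, 0, 0, 0.8, 0, 0, 0],
    [0.95, 0, 0, 0.6, 0, 0, 0],
    [0.95, 0, 0, 0.24, 0, 0, 0],
    [0.95, 0, 0, 0, 0, 0, 0],
  ],
)

```text
clock: 85.3
position: [0.488, -0.4362, -0.02]
ee_rot: [-3.141, 0.02, 0.002]
force: [-0.6, -0.4, 0.2]
width: 0.954
gripper_force: 0.0
```

Emit:
carry_out(
  commands=[
    [0.4, 0, 0, 0, 0, 0, 0],
    [0.4, 0, 0, 0, 0, 0, 0],
    [0.4, 0, 0, 0, 0, 0, 0],
    [0.4, 0, 0, 0, 0, 0, 0],
    [0.4, 0, 0, 0, 0, 0, 0],
    [0.4, 0, 0, 0, 0, 0, 0],
  ],
)

```text
clock: 85.9
position: [0.4888, -0.4359, -0.0188]
ee_rot: [-3.141, 0.019, -0.001]
force: [-1.6, 1.7, 6.0]
width: 0.625
gripper_force: 35.0
```

Emit:
carry_out(
  commands=[
    [0.4, 0, 0, -0.4, 0, 0, 0],
    [0.4, 0, 0, -0.9, 0, 0, 0],
    [0.4, 0, 0, -0.9, 0, 0, 0],
    [0.4, 0, 0, -0.9, 0, 0, 0],
    [0.4, 0, 0, -0.9, 0, 0, 0],
    [0.4, 0, 0, -0.9, 0, 0, 0],
    [0.4, 0, 0, -0.9, 0, 0, 0],
    [0.4, 0, 0, -0.9, 0, 0, 0],
  ],
)

```text
clock: 86.7
position: [0.4879, -0.436, 0.1493]
ee_rot: [-3.141, 0.02, 0.001]
force: [0.6, -0.0, -3.1]
width: 0.626
gripper_force: 35.0
```

```bash
python3 - <<'E'
from h import *
held()
plan(98.4,(.4819,.219,.17))
E
```

```text
held: top z -32.1 far x 86.0 y [-29.   27.4] 11927
   22 [-28.3  26.8]
   65 [-28.4  26.8]
now [ 0.4895 -0.4374  0.1534] yaw -0.7 tilt 0.29 clk 86.8 w 0.628
turn x18 [0.003, -0.0, -0.961]
go [0.482 0.219 0.17 ] x28 [0.929, 0.126, -0.024]
```

Emit:
carry_out(
  commands=[
    [0.4, 0, 0, 0, 0, 0, -0.96],
    [0.4, 0, 0, 0, 0, 0, -0.96],
    [0.4, 0, 0, 0, 0, 0, -0.96],
    [0.4, 0, 0, 0, 0, 0, -0.96],
    [0.4, 0, 0, 0, 0, 0, -0.96],
    [0.4, 0, 0, 0, 0, 0, -0.96],
    [0.4, 0, 0, 0, 0, 0, -0.96],
    [0.4, 0, 0, 0, 0, 0, -0.96],
  ],
)

```text
clock: 87.55
position: [0.4878, -0.436, 0.1474]
ee_rot: [-2.917, -1.164, 0.001]
force: [0.6, -0.9, -3.4]
width: 0.627
gripper_force: 35.0
```

Emit:
carry_out(
  commands=[
    [0.4, 0, 0, 0, 0, 0, -0.96],
    [0.4, 0, 0, 0, 0, 0, -0.96],
    [0.4, 0, 0, 0, 0, 0, -0.96],
    [0.4, 0, 0, 0, 0, 0, -0.96],
    [0.4, 0, 0, 0, 0, 0, -0.96],
    [0.4, 0, 0, 0, 0, 0, -0.96],
    [0.4, 0, 0, 0, 0, 0, -0.96],
    [0.4, 0, 0, 0, 0, 0, -0.96],
  ],
)

```text
clock: 88.35
position: [0.4878, -0.4361, 0.1475]
ee_rot: [-2.268, -2.172, 0.001]
force: [-0.4, 0.1, -3.7]
width: 0.625
gripper_force: 35.0
```

Emit:
carry_out(
  commands=[
    [0.4, 0, 0, 0, 0, 0, -0.96],
    [0.4, 0, 0, 0, 0, 0, -0.96],
    [0.4, 0.93, 0.13, -0.03, 0, 0, 0],
    [0.4, 0.93, 0.13, -0.03, 0, 0, 0],
    [0.4, 0.93, 0.13, -0.03, 0, 0, 0],
    [0.4, 0.93, 0.13, -0.03, 0, 0, 0],
    [0.4, 0.93, 0.13, -0.03, 0, 0, 0],
    [0.4, 0.93, 0.13, -0.03, 0, 0, 0],
  ],
)

```text
clock: 89.15
position: [0.4869, -0.2944, 0.1522]
ee_rot: [-2.055, -2.376, 0.001]
force: [-0.7, -1.1, -4.3]
width: 0.626
gripper_force: 35.0
```

Emit:
carry_out(
  commands=[
    [0.4, 0.93, 0.13, -0.03, 0, 0, 0],
    [0.4, 0.93, 0.13, -0.03, 0, 0, 0],
    [0.4, 0.93, 0.13, -0.03, 0, 0, 0],
    [0.4, 0.93, 0.13, -0.03, 0, 0, 0],
    [0.4, 0.93, 0.13, -0.03, 0, 0, 0],
    [0.4, 0.93, 0.13, -0.03, 0, 0, 0],
    [0.4, 0.93, 0.13, -0.03, 0, 0, 0],
    [0.4, 0.93, 0.13, -0.03, 0, 0, 0],
  ],
)

```text
clock: 89.95
position: [0.4859, -0.1068, 0.1584]
ee_rot: [-2.055, -2.376, 0.001]
force: [0.4, -0.2, -2.9]
width: 0.627
gripper_force: 35.0
```

Emit:
carry_out(
  commands=[
    [0.4, 0.93, 0.13, -0.03, 0, 0, 0],
    [0.4, 0.93, 0.13, -0.03, 0, 0, 0],
    [0.4, 0.93, 0.13, -0.03, 0, 0, 0],
    [0.4, 0.93, 0.13, -0.03, 0, 0, 0],
    [0.4, 0.93, 0.13, -0.03, 0, 0, 0],
    [0.4, 0.93, 0.13, -0.03, 0, 0, 0],
    [0.4, 0.93, 0.13, -0.03, 0, 0, 0],
    [0.4, 0.93, 0.13, -0.03, 0, 0, 0],
  ],
)

```text
clock: 90.75
position: [0.4849, 0.0808, 0.1644]
ee_rot: [-2.055, -2.376, 0.001]
force: [0.2, -0.4, -3.3]
width: 0.628
gripper_force: 35.0
```

Emit:
carry_out(
  commands=[
    [0.4, 0.93, 0.13, -0.03, 0, 0, 0],
    [0.4, 0.93, 0.13, -0.03, 0, 0, 0],
    [0.4, 0.93, 0.13, -0.03, 0, 0, 0],
    [0.4, 0.93, 0.13, -0.03, 0, 0, 0],
    [0.4, 0.93, 0.13, 0, 0, 0, 0],
    [0.4, 0.93, 0.13, 0, 0, 0, 0],
    [0.4, 0, 0, 0, 0, 0, 0],
    [0.4, 0, 0, 0, 0, 0, 0],
  ],
)

```text
clock: 91.55
position: [0.4841, 0.2212, 0.1672]
ee_rot: [-2.053, -2.378, 0.001]
force: [0.1, -0.4, -3.9]
width: 0.628
gripper_force: 35.0
```

```bash
python3 - <<'E'
from h import *
held()
plan(98.4,(.4818,.2197,.0502))
E
```

```text
held: top z -32.1 far x 87.5 y [-28.8  27.6] 12210
   22 [-28.2  26.9]
   65 [-28.2  26.8]
now [0.4843 0.2203 0.1672] yaw 98.3 tilt 0.07 clk 91.6 w 0.625
turn x1 [-0.007, 0.01, -0.019]
go [0.482 0.22  0.05 ] x5 [-0.002, -0.021, 0.936]
```

Emit:
carry_out(
  commands=[
    [0.4, -0.02, -0.1, 0.6, 0, 0, 0],
    [0.4, 0, 0, 0.9, 0, 0, 0],
    [0.4, 0, 0, 0.9, 0, 0, 0],
    [0.4, 0, 0, 0.9, 0, 0, 0],
    [0.4, 0, 0, 0.7, 0, 0, 0],
    [0.4, 0, 0, 0.5, 0, 0, 0],
    [0.4, 0, 0, 0.16, 0, 0, 0],
    [0.4, 0, 0, 0, 0, 0, 0],
  ],
)

```text
clock: 92.4
position: [0.4821, 0.2198, 0.0511]
ee_rot: [-2.056, -2.376, 0.001]
force: [-0.8, -0.7, -2.7]
width: 0.626
gripper_force: 35.0
```

Emit:
carry_out(
  commands=[
    [0.4, 0, 0, 0, 0, 0, 0],
    [0.78, 0, 0, 0, 0, 0, 0],
    [0.78, 0, 0, 0, 0, 0, 0],
    [0.78, 0, 0, 0, 0, 0, 0],
    [0.78, 0, 0, -0.4, 0, 0, 0],
    [0.78, 0, 0, -0.9, 0, 0, 0],
    [0.78, 0, 0, -0.9, 0, 0, 0],
    [0.78, 0, 0, -0.9, 0, 0, 0],
  ],
)

```text
clock: 93.2
position: [0.4821, 0.2206, 0.1304]
ee_rot: [2.054, 2.377, 0.001]
force: [-0.2, 0.4, -0.8]
width: 0.777
gripper_force: 0.0
```

Emit:
carry_out(
  commands=[
    [0.78, 0, 0, -0.9, 0, 0, 0],
    [0.78, -0.8, 0, -0.6, 0, 0, 0],
    [0.78, -0.9, 0, 0, 0, 0, 0],
    [0.78, -0.9, 0, 0, 0, 0, 0],
    [0.78, 0, 0, 0, 0, 0, 0],
  ],
)

```text
clock: 93.7
position: [0.4922, 0.1525, 0.1669]
ee_rot: [2.059, 2.371, -0.002]
force: [0.0, -0.1, -0.3]
width: 0.778
gripper_force: 0.0
```

```bash
python3 - <<'E'
from h import *
im=wrist('w7.png');stack(im)
t=arm.get_image('top');[print(*o[:7]) for o in find(t)]
s=arm.get_image('scene');save(s,'s7.png');cv2.imwrite('pics/s7c.png',cv2.resize(s['pixels'][130:260,250:420],None,fx=3.5,fy=3.5,interpolation=2)[:,:,::-1])
plan(188.4)
# lid plane from wrist/top: handle location
for n,i in(('t',t),('s',s),('w',im)):
  P=cloud(i);m=(i['range_z']>0)&(P[...,2]>.30)&(P[...,2]<.335)&(abs(P[...,0]-.46)<.09)&(P[...,1]>.3)&(P[...,1]<.5)
  print(n,m.sum(),np.median(P[m],axis=0) if m.sum() else '')
E
```

```text
top z 81.4 x [-28.   28.6] y [-80.3  85. ]
  y0 x [-27.3  27.8]
  y60 x [-27.4  28.1]
  slope [-0.    -0.001]
turq 280 -496 166 56 -12.8 [ 0.2787 -0.4954]
now [0.4914 0.1567 0.1668] yaw 98.3 tilt 0.05 clk 93.8 w 0.78
turn x17 [0.001, 0.0, -0.925]
t 180 [0.4532911  0.39786922 0.31997002]
s 135 [0.46619877 0.39991648 0.32093855]
w 0
```

View pics/s7c.png

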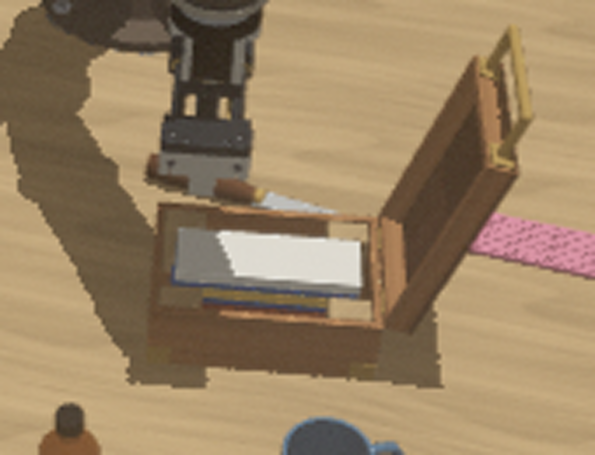

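The stack is complete: top at about 81.4 mm (82 expected), flat, with white over blue over yellow and so on down. Next I'll move over the handle to lower the lid.

Emit:
carry_out(
  commands=[
    [0.4, 0, 0, -0.48, 0, 0, -0.925],
    [0.4, 0, 0, -0.48, 0, 0, -0.925],
    [0.4, 0, 0, -0.48, 0, 0, -0.925],
    [0.4, 0, 0, -0.48, 0, 0, -0.925],
    [0.4, 0, 0, -0.48, 0, 0, -0.925],
    [0.4, 0, 0, -0.48, 0, 0, -0.925],
    [0.4, 0, 0, -0.48, 0, 0, -0.925],
    [0.4, 0, 0, -0.48, 0, 0, -0.925],
  ],
  squeeze=20,
)

```text
clock: 94.65
position: [0.491, 0.1575, 0.263]
ee_rot: [-1.047, -2.962, -0.001]
force: [1.0, 1.2, 0.3]
width: 0.399
gripper_force: 0.0
```

Emit:
carry_out(
  commands=[
    [0.4, 0, 0, -0.48, 0, 0, -0.925],
    [0.4, 0, 0, -0.48, 0, 0, -0.925],
    [0.4, 0, 0, -0.48, 0, 0, -0.925],
    [0.4, 0, 0, -0.48, 0, 0, -0.925],
    [0.4, 0, 0, -0.48, 0, 0, -0.925],
    [0.4, 0, 0, -0.48, 0, 0, -0.925],
    [0.4, 0, 0, -0.48, 0, 0, -0.925],
    [0.4, 0, 0, -0.48, 0, 0, -0.925],
  ],
)

```text
clock: 95.45
position: [0.4909, 0.1574, 0.359]
ee_rot: [-0.094, 3.14, 0.001]
force: [-0.5, -0.1, -1.3]
width: 0.403
gripper_force: 0.0
```

Emit:
carry_out(
  commands=[
    [0.4, 0, 0, 0, 0, 0, -0.925],
    [0.4, 0, 0, 0, 0, 0, 0],
  ],
)

```text
clock: 95.65
position: [0.4912, 0.1573, 0.3587]
ee_rot: [-0.235, 3.132, 0.001]
force: [0.3, -0.3, 0.5]
width: 0.4
gripper_force: 0.0
```

```bash
python3 - <<'E'
from h import *
plan(188.4,(.4545,.3998,.362),(.4545,.3998,.276))
print(arm.observe()['joints'].round(2))
E
```

```text
now [0.4912 0.1573 0.3587] yaw -171.4 tilt 0.05 clk 95.7 w 0.4
turn x1 [0.007, 0.005, 0.034]
go [0.454 0.4   0.362] x11 [0.003, 0.892, -0.012]
go [0.454 0.4   0.276] x4 [0.0, 0.0, 0.86]
[ 0.31  0.29 -0.94  1.52  0.23  1.45  1.08]
```

Emit:
carry_out(
  commands=[
    [0.4, 0, 0.89, 0, 0, 0, 0],
    [0.4, 0, 0.89, 0, 0, 0, 0],
    [0.4, 0, 0.89, 0, 0, 0, 0],
    [0.4, 0, 0.89, 0, 0, 0, 0],
    [0.4, 0, 0.89, 0, 0, 0, 0],
    [0.4, 0, 0.89, 0, 0, 0, 0],
    [0.4, 0, 0.89, 0, 0, 0, 0],
    [0.4, 0, 0.89, 0, 0, 0, 0],
  ],
)

```text
clock: 96.45
position: [0.4647, 0.3336, 0.358]
ee_rot: [0.227, -3.133, 0.0]
force: [-0.3, 0.1, 0.1]
width: 0.401
gripper_force: 0.0
```

Emit:
carry_out(
  commands=[
    [0.4, 0, 0.89, 0, 0, 0, 0],
    [0.4, 0, 0.89, 0, 0, 0, 0],
    [0.4, 0, 0.91, 0, 0, 0, 0],
    [0.4, 0, 0, 0, 0, 0, 0],
    [0.4, 0, 0, 0, 0, 0, 0],
  ],
)

```text
clock: 96.95
position: [0.4549, 0.3992, 0.3579]
ee_rot: [0.23, -3.132, 0.001]
force: [0.5, 0.6, 0.1]
width: 0.404
gripper_force: 0.0
```

```bash
python3 - <<'E'
from h import *
plan(188.4,(.4545,.3998,.276))
im=wrist('w8.png');P=cloud(im);b=P[(im['range_z']>0)&(P[...,2]>.31)&(P[...,2]<.33)]
print(len(b),np.percentile(b,[5,50,95],axis=0).round(3).tolist())
E
```

```text
now [0.4549 0.3992 0.3579] yaw -171.6 tilt 0.05 clk 97.0 w 0.404
turn x1 [-0.003, -0.008, 0.001]
go [0.454 0.4   0.276] x4 [0.004, 0.007, 0.819]
1364 [[0.4, 0.391, 0.317], [0.442, 0.4, 0.32], [0.492, 0.409, 0.322]]
```

View pics/w8.png

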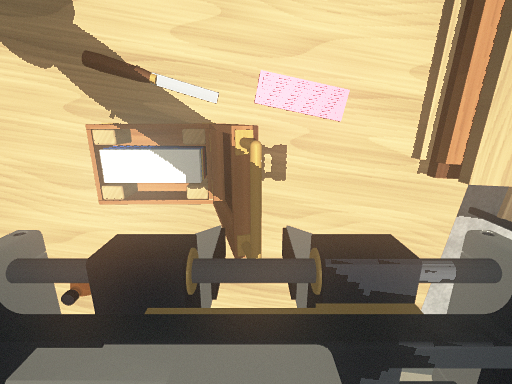

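The bar is at (256,190), centred between the finger tips. Descending to pinch it.

Emit:
carry_out(
  commands=[
    [0.4, 0, 0.02, 0.82, 0, 0, 0],
    [0.4, 0, 0, 0.82, 0, 0, 0],
    [0.4, 0, 0, 0.82, 0, 0, 0],
    [0.4, 0, 0, 0.82, 0, 0, 0],
    [0.4, 0, 0, 0, 0, 0, 0],
    [0, 0, 0, 0, 0, 0, 0],
    [0, 0, 0, 0, 0, 0, 0],
    [0, 0, 0, 0, 0, 0, 0],
  ],
)

```text
clock: 97.8
position: [0.4559, 0.3995, 0.2775]
ee_rot: [-0.229, 3.132, 0.002]
force: [0.4, -0.4, 0.4]
width: 0.186
gripper_force: 0.0
```

Emit:
carry_out(
  commands=[
    [0, 0, 0, 0, 0, 0, 0],
    [0, 0, 0, 0, 0, 0, 0],
    [0, 0, 0, 0, 0, 0, 0],
  ],
)

```text
clock: 98.1
position: [0.4557, 0.4002, 0.2773]
ee_rot: [-0.23, 3.132, 0.003]
force: [0.2, 1.9, 5.9]
width: 0.099
gripper_force: 20.0
```

```bash
python3 - <<'E'
from h import *
o,p,R=pose();print(p,o['width'],o['gripper_force'],o['force'])
r=.2553;A=np.radians(np.linspace(108,47.7,17))
for a,b in zip(A,A[1:]): print([round(float(-r*(np.cos(b)-np.cos(a))/.025),2),round(float(-r*(np.sin(b)-np.sin(a))/.025),2)],end=' ')
E
```

```text
[0.45571454 0.40015958 0.27729785] 0.09941502239036931 19.99943643808365 [0.24053722 1.86070142 5.93271128]
[-0.65, -0.19] [-0.66, -0.14] [-0.66, -0.1] [-0.67, -0.06] [-0.67, -0.01] [-0.67, 0.03] [-0.67, 0.08] [-0.66, 0.12] [-0.65, 0.16] [-0.64, 0.21] [-0.62, 0.25] [-0.61, 0.29] [-0.59, 0.33] [-0.56, 0.36] [-0.54, 0.4] [-0.51, 0.44]
```

Emit:
carry_out(
  commands=[
    [0, 0, -0.65, -0.19, 0, 0, 0],
    [0, 0, -0.66, -0.14, 0, 0, 0],
    [0, 0, -0.66, -0.1, 0, 0, 0],
    [0, 0, -0.67, -0.06, 0, 0, 0],
    [0, 0, -0.67, -0.01, 0, 0, 0],
    [0, 0, -0.67, 0.03, 0, 0, 0],
    [0, 0, -0.67, 0.08, 0, 0, 0],
    [0, 0, -0.66, 0.12, 0, 0, 0],
  ],
)

```text
clock: 98.9
position: [0.4752, 0.2684, 0.2836]
ee_rot: [-0.231, 3.132, 0.003]
force: [1.5, 4.1, 0.2]
width: 0.102
gripper_force: 20.0
```

Emit:
carry_out(
  commands=[
    [0, 0, -0.65, 0.16, 0, 0, 0],
    [0, 0, -0.64, 0.21, 0, 0, 0],
    [0, 0, -0.62, 0.25, 0, 0, 0],
    [0, 0, -0.61, 0.29, 0, 0, 0],
    [0, 0, -0.59, 0.33, 0, 0, 0],
    [0, 0, -0.56, 0.36, 0, 0, 0],
    [0, 0, -0.54, 0.4, 0, 0, 0],
    [0, 0, -0.51, 0.44, 0, 0, 0],
  ],
)

```text
clock: 99.7
position: [0.4927, 0.1506, 0.2213]
ee_rot: [-0.23, 3.132, 0.001]
force: [3.7, 6.1, -2.9]
width: 0.1
gripper_force: 20.0
```

Emit:
carry_out(
  commands=[
    [0, 0, 0, 0, 0, 0, 0],
    [0, 0, 0, 0, 0, 0, 0],
    [0, 0, 0, 0, 0, 0, 0],
  ],
)

```text
clock: 100.0
position: [0.4927, 0.1497, 0.2206]
ee_rot: [0.229, -3.133, 0.001]
force: [5.4, 2.6, -6.8]
width: 0.098
gripper_force: 20.0
```

```bash
python3 - <<'E'
from h import *
o,p,R=pose();print(p,o['width'],o['force'])
h=np.array([.466,.325]);y=np.radians(8.4);d=(p[:2]-h)@np.array([-np.sin(y),np.cos(y)])
print('lid deg',np.degrees(np.arctan2(p[2]+.041-.073,-d))-2.7,np.hypot(d,p[2]-.032))
E
```

```text
[0.49267815 0.14970589 0.22062372] 0.0979498411520385 [ 5.36097102  2.61705418 -6.82175643]
lid deg 44.07073650534305 0.25887842971509434
```

Lid at about 44-45°. Opening, rising straight up and backing away.

Emit:
carry_out(
  commands=[
    [0.35, 0, 0, 0, 0, 0, 0],
    [0.35, 0, 0, 0, 0, 0, 0],
    [0.35, 0, 0, 0, 0, 0, 0],
    [0.35, 0, 0, 0, 0, 0, 0],
    [0.35, 0, 0, -0.6, 0, 0, 0],
    [0.35, 0, 0, -0.9, 0, 0, 0],
    [0.35, 0, 0, -0.9, 0, 0, 0],
    [0.35, 0, 0, -0.9, 0, 0, 0],
  ],
)

```text
clock: 100.8
position: [0.492, 0.151, 0.3053]
ee_rot: [0.23, -3.133, 0.001]
force: [1.1, 0.4, 0.3]
width: 0.35
gripper_force: 0.0
```

Emit:
carry_out(
  commands=[
    [0.35, 0, -0.9, -0.3, 0, 0, 0],
    [0.35, 0, -0.9, 0, 0, 0, 0],
    [0.35, 0, -0.9, 0, 0, 0, 0],
    [0.35, 0, -0.9, 0, 0, 0, 0],
    [0.35, 0, -0.9, 0, 0, 0, 0],
    [0.35, 0, -0.9, 0, 0, 0, 0],
    [0.35, 0, -0.9, 0, 0, 0, 0],
    [0.35, 0, -0.9, 0, 0, 0, 0],
  ],
)

```text
clock: 101.6
position: [0.5184, -0.028, 0.312]
ee_rot: [0.23, -3.133, 0.001]
force: [0.7, -0.5, -0.1]
width: 0.349
gripper_force: 0.0
```

Emit:
carry_out(
  commands=[
    [0.35, 0, -0.9, 0, 0, 0, 0],
    [0.35, 0, -0.9, 0, 0, 0, 0],
    [0.35, 0, -0.9, 0, 0, 0, 0],
    [0.35, 0, -0.9, 0, 0, 0, 0],
    [0.35, 0, 0, 0, 0, 0, 0],
    [0.35, 0, 0, 0, 0, 0, 0],
  ],
)

```text
clock: 102.2
position: [0.5315, -0.1161, 0.3118]
ee_rot: [0.229, -3.133, -0.001]
force: [-0.4, 0.6, 0.0]
width: 0.351
gripper_force: 0.0
```

```bash
python3 - <<'E'
from h import *
t=arm.get_image('top');s=arm.get_image('scene')
y=np.radians(8.4);ex=np.array([np.cos(y),np.sin(y)]);ey=np.array([-np.sin(y),np.cos(y)]);h=np.array([.466,.325])
for n,i in(('top',t),('scene',s)):
  P=cloud(i);W=np.stack([(P[...,:2]-h)@ex,(P[...,:2]-h)@ey,P[...,2]],-1)
  m=(i['range_z']>0)&(abs(W[...,0])<.06)&(W[...,1]<.01)&(W[...,1]>-.14)&(W[...,2]>.10)&(W[...,2]<.27)
  q=W[m]
  p=np.polyfit(q[:,1],q[:,2],1)
  for _ in range(5):
    r=q[:,2]-np.polyval(p,q[:,1]);k=abs(r-np.median(r))<.01;p=np.polyfit(q[k,1],q[k,2],1)
  print(n,m.sum(),k.sum(),'lid deg',np.degrees(np.arctan(-p[0])))
cv2.imwrite('pics/s9.png',cv2.resize(s['pixels'][100:300,200:450],None,fx=2.4,fy=2.4,interpolation=2)[:,:,::-1])
o=arm.observe();print(o['clock'],o['force'],o['position'])
E
```

```text
top 1369 1366 lid deg 43.142271350309976
scene 1149 1146 lid deg 43.24219788895571
102.3 [ 4.38990145e-01  1.55649362e-01 -3.87722128e-04] [ 0.53153553 -0.11488878  0.31210293]
```

View pics/s9.png

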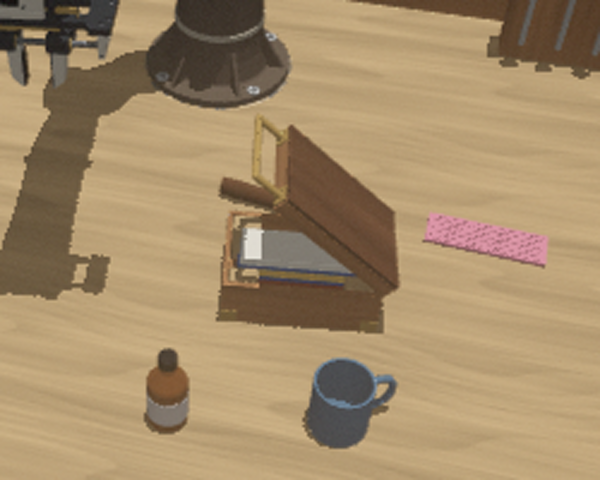

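The lid is at about 43° with the stack inside undisturbed, the bystanders are where they were, and the arm is clear. Handing in.

```bash
python3 -c "
from cell import arm
print(arm.sign_off())"
```

```text
the job is handed in; nothing more can be done
None
```

I stacked all four stones in the case, coarsest at the bottom with a blue sheet between each, left the lid at about 43° by camera measurement, and handed the job in at about 102 s; the hand-in gave no verdict.

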